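Load the chip carriers under the slotted cover and set the focus

ROBOT

A 7-joint arm with a two-finger parallel gripper is mounted at the origin on the work surface. World frame = base frame: x ahead of the robot, y to its left, z up, the work surface at z = 0. Lengths are in mm, angles in rad, forces in N, time in s.
With the tool pointing down it reaches from about 400 to 875 mm from the base axis. Payload 4.4 kg.
Tool frame: the origin (TCP) lies midway between the tips of the shut fingers; the grasp point (between the pads) lies 19 mm behind it (ctrl.grip_point_offset is the distance from the TCP to the grasp point, in mm); z points along the fingers, y is the direction in which the jaws open and shut (so a half turn about z gives the same grasp; the last joint's range is limited). The gripper opens to 85 mm and grips with 20 to 120 N. Pads are 22 mm wide; open, the fingers measure 114 mm over their backs; the gripper's body (76 mm by 85 mm) begins 54 mm behind the grasp point. The pads swing forward as they close: fully open they stand 13 mm farther back than shut.
Start: joints at [-1.239, 0.628, 0.038, 1.517, -0.027, 0.996, -0.02], TCP at [251.782, 599.269, 231.313] pointing down, gripper open.
Joint ranges: [-3.06, 3.06], [-0.37, 2.12], [-1.25, 1.32], [0.18, 2.47], [-1.1, 4.24], [0.23, 1.98], [-2.94, 2.94]. Speed limits (rad/s): [2.57, 2.57, 3.14, 3.14, 3.14, 3.14, 3.14].

INTERFACE

Orientations are given as [roll, pitch, yaw] about the fixed x, y, z axes, in that order (R = Rz(yaw) Ry(pitch) Rx(roll)).
In Python, from cell import ctrl, imaging, models gives the robot as it stands. The module is installed in compiled form; this text tells all that it offers.
- The arm moves only by the tool drive_tool, never from a script. Its argument "deltas" is text: rows parted by semicolons, each of 5 numbers parted by spaces: the shift along the tool's x, y, z in m, then the turn about the tool's z in degrees, then the finger opening in m, from 0 to 0.0854. A call has 1 to 12 rows; each row is the pose to reach, as a shift and turn from the pose commanded when the call began, along the tool's axes at that moment; what a row does not reach only later rows make up. A row lasts 1/8 s, in which the tool goes at most 62.5 mm and 10.7 degrees, less where a joint would pass 70% of its speed; a pose out of reach is approached as far as the arm can. A call with a gripper value outside its range is refused whole. The fingers move at their own pace and stop on an object; the grip force is fixed at half the most. Time passes only in rows, so rows that repeat a pose let the fingers close. It gives the time, the measured TCP pose, the force and the opening at its end, in the units of the state.
- ctrl.read_state(): the state, without advancing time (a new reading comes with each control period).
- imaging.get_image(name): name is "side" or "top"; returns a dict with "color" (480x640x3 uint8, red, green, blue), "range_z" (480x640 float32, mm along the optical axis (not along the pixel's ray), 0 where there is no reading), "vfov" (degrees; the focal length in pixels is half the picture's height over the tangent of half this angle, whatever the lens; pixels are square), "cx", "cy" (the principal point, pixels), "extrinsics" (4x4, takes a point from camera to world coordinates). Camera axes: x right, y down, z forward; pixel columns grow to the right and rows downward; lengths in mm; the calibration is good to about 2 mm. A picture is of the moment at which its call begins.
- ctrl.finish_job(): hands the job in, once; it reports no verdict.
Trained networks look in a picture, given as the dict that the camera call returned (one of the last four; its "shot" number tells which), for a name from the list of things; names that differ only in an ending like _2 or _b are one class to them, and where a whole thing is asked for, a point or a joint stands for the part that bears it (a point fixed in the world has none). Each returns a list of dicts, best first, with "score" (0 to 1); they miss things now and then, are a little off and sometimes report something else, mostly with a low value. They report only what shows in the picture. A call takes as long as a camera call. They do not tell look-alikes from the thing itself.
- models.spot_in(picture, thing): "point" ([column, row] in pixels, amid what is visible of it).
- models.landmark_of(picture, thing): "point" ([column, row] in pixels: a listed point, or the origin of a listed thing).
The state is a dict: "clock": time; "qpos": joint angles; "qd": joint speeds; "tau": joint torques, N m; "eef_pos": TCP position; "tool_rot": TCP orientation; "force": force on the tool from outside, world axes, zero at the start; "torque": the same for the moment, N m; "width": finger opening in mm.
Only numpy, scipy, OpenCV 4.12 (cv2) and the standard library are available. Lean on these libraries where they do the work, as an engineer would, in place of code of your own. Each camera call takes 0.05 s, during which the arm holds its last target.

TASK

Load every chip carrier on the bench into the writer's loading stage: slide each one in at the front, under the slotted cover with its post travelling along the slot, and push it fully home to the end of one of the slot's five arms (any carrier in any arm, no more than one in each). Only when all carriers are home, turn the focus knob until the pointer stands exactly opposite the mark on the scale. Then let go, and leave the other things on the bench where they are.

Things in the scene. Friction and masses are not known exactly. Their poses are not given: they have to be found in the camera images.
- carrier1: one of up to four identical steel chip carriers: a round disc 56 mm across and 10 mm thick with four amber chips on it and an upright round post at its centre, 14 mm in diameter, top 64 mm above the underside; 0.13 to 0.23 kg. Origin: centre of the underside, z along the post (upright at the start, on the bench to the right of the stage). None if this one is absent
- carrier2: one of up to four identical steel chip carriers: a round disc 56 mm across and 10 mm thick with four amber chips on it and an upright round post at its centre, 14 mm in diameter, top 64 mm above the underside; 0.13 to 0.23 kg. Origin: centre of the underside, z along the post (upright at the start, on the bench to the right of the stage). None if this one is absent
- carrier3: one of up to four identical steel chip carriers: a round disc 56 mm across and 10 mm thick with four amber chips on it and an upright round post at its centre, 14 mm in diameter, top 64 mm above the underside; 0.13 to 0.23 kg. Origin: centre of the underside, z along the post (upright at the start, on the bench to the right of the stage). None if this one is absent
- carrier4: one of up to four identical steel chip carriers: a round disc 56 mm across and 10 mm thick with four amber chips on it and an upright round post at its centre, 14 mm in diameter, top 64 mm above the underside; 0.13 to 0.23 kg. Origin: centre of the underside, z along the post (upright at the start, on the bench to the right of the stage). None if this one is absent
- stage: fixed loading stage: flat aluminium cover with a slot shaped like a double cross, over a black base. Origin: underside of the base, below the middle of the cover's front edge; x inwards (away from the robot), y left, z up. Base: 6 mm thick, x -70 to 220 mm (an open apron in front of the cover), y +-115. Cover: x 0 to 220, y +-115, underside at 24 mm, top at 30 mm; beneath it free to x 215, y +-110
- mouth (a point): middle of the cover's front edge, where the slot begins, at the upper surface of the base. Slot: 24 mm wide, right through the cover; straight arm along stage y = 0 from the front edge to x = 186 mm, two cross arms along stage x = 46 and x = 113 mm, each from y = -83 to 83 mm. A carrier's disc does not pass the slot: it enters only under the front edge
- bay_far (a point): far bay, at stage (178, 0) mm, on the base's upper surface (6 mm above the bench): a carrier's origin lies here when it is home, its post at the closed end of this arm of the slot (1 mm left to the end, 5 mm to each side)
- bay_front_left (a point): front left bay, at stage (46, 75) mm, on the base's upper surface (6 mm above the bench): a carrier's origin lies here when it is home, its post at the closed end of this arm of the slot (1 mm left to the end, 5 mm to each side)
- bay_front_right (a point): front right bay, at stage (46, -75) mm, on the base's upper surface (6 mm above the bench): a carrier's origin lies here when it is home, its post at the closed end of this arm of the slot (1 mm left to the end, 5 mm to each side)
- bay_rear_left (a point): rear left bay, at stage (113, 75) mm, on the base's upper surface (6 mm above the bench): a carrier's origin lies here when it is home, its post at the closed end of this arm of the slot (1 mm left to the end, 5 mm to each side)
- bay_rear_right (a point): rear right bay, at stage (113, -75) mm, on the base's upper surface (6 mm above the bench): a carrier's origin lies here when it is home, its post at the closed end of this arm of the slot (1 mm left to the end, 5 mm to each side)
- focus_unit: the fixed focus drive on the left: a grey housing 110 x 100 x 40 mm high (x, y, z) with a knob and a white scale on top. Origin: centre of its underside; x towards the scale side (away from the robot), y to the left along the scale
- knob_grip (a point): on the vertical axis of the round black focus knob (36 mm across, from 42 to 70 mm above the bench), 60 mm above the bench. It turns against 0.03 N m, stays where it is left, and goes 3.6 rad either way from mid-scale. Anticlockwise seen from above drives the pointer to +y of the focus unit, 7 mm per radian
- pointer_tip (a point): tip of the black pointer, on the knob's side of the scale, 43 mm above the bench; it slides along y of the focus unit and moves only with the knob. It starts 12 to 34 mm to the -y side of the mark
- mark_tip (a point): tip of the black broad-backed mark on the far side of the scale, facing the pointer; fixed during a run, at another place on the scale each time. Pointer and mark tips meet at one point when aligned
Things that resemble listed ones, but are neither listed nor needed, are in the scene too. Leave any blue look-alike of the carrier4 alone.

How it is judged:
By the outcome, as a careful person would: the job done as asked, in the order asked, and still so for the second after the job is handed in, with the robot touching nothing.
Of carrier1, carrier2, carrier3, carrier4 only 3 to 4 are there at a start; the rules pass over those that are not, and their reading is None.
At some moment in a run one of carrier1, carrier2, carrier3, carrier4 may be knocked a few centimetres aside while the robot is not near it.
Once in a run the grip may slacken for a moment while it holds something.
It also fails if it takes over 210 s, if anything falls off the work surface, if the arm or the gripper's body presses on something with over 40 N, if the wrist force passes 120 N, or if a joint passes its speed limit or range.

## Working session

There is one attempt and no reset: what is moved stays moved. The work goes in short steps, Python scripts to look and compute and a tool call to move; the robot and the scene stay as the last step left them, time stands still between calls to the robot, and variables do not carry over. Pictures are saved under pics/ and viewed, and the job is handed in when it is done.

Besides the shell and the picture viewer there is one more tool, called after "Call:" in YAML: its name, and indented under it one key for each argument. drive_tool: Moves the arm, as the interface text tells. Its arguments: {"type":"object","properties":{"deltas":{"type":"string"}},"required":["deltas"]}

```bash
mkdir -p pics; ls; cat > h.py <<'E'
import numpy as np, cv2
from cell import ctrl, imaging, models
def shot(n,fn=None):
    p=imaging.get_image(n)
    if fn: cv2.imwrite('pics/'+fn,cv2.cvtColor(p['color'],cv2.COLOR_RGB2BGR))
    return p
def f(p): return 240/np.tan(np.radians(p['vfov'])/2)
def ray(p,u,v):
    E=np.array(p['extrinsics']); d=np.array([(u-p['cx'])/f(p),(v-p['cy'])/f(p),1.]); return E[:3,3],E[:3,:3]@d
def atz(p,u,v,z):
    o,d=ray(p,u,v); return o+d*(z-o[2])/d[2]
def proj(p,X):
    E=np.array(p['extrinsics']); c=E[:3,:3].T@(np.array(X,float)-E[:3,3]); return c[0]/c[2]*f(p)+p['cx'],c[1]/c[2]*f(p)+p['cy']
def cloud(p):
    E=np.array(p['extrinsics']);z=p['range_z'].astype(float);v,u=np.mgrid[:480,:640]
    P=np.stack([(u-p['cx'])/f(p)*z,(v-p['cy'])/f(p)*z,z],-1)@E[:3,:3].T+E[:3,3]; P[z==0]=np.nan; return P
E
python3 - <<'E'
from h import *
for n in ['side','top']:
    p=shot(n,n+'0.png'); print(n,p['vfov'],p['cx'],p['cy'],np.round(p['extrinsics'],3).tolist())
s=ctrl.read_state();print(s)
E
```

```text
pics
side 46.67373703950652 319.3561217619375 240.2615784410071 [[-0.982, -0.132, 0.133, 339.307], [-0.187, 0.641, -0.745, 1036.794], [0.013, -0.756, -0.654, 1048.272], [0.0, 0.0, 0.0, 1.0]]
top 54.08445636611996 317.15391481314 245.52649635389 [[0.026, -0.998, 0.053, 468.563], [-0.999, -0.025, 0.024, -88.467], [-0.022, -0.053, -0.998, 1118.237], [0.0, 0.0, 0.0, 1.0]]
{'clock': 0.1, 'qpos': array([-1.23879892,  0.62925643,  0.03843664,  1.51829149, -0.02700215,
        0.99632077, -0.02003718]), 'qd': array([-0.00103154, -0.00169809, -0.00011616, -0.00377014, -0.00130548,
       -0.00053889, -0.00020757]), 'tau': array([ 3.71224756e-03, -5.64537871e+01,  1.23041544e+00, -1.93975425e+01,
        1.11868110e-02,  5.38479697e-03,  1.31408356e-05]), 'eef_pos': array([251.54507552, 598.72353457, 230.47158509]), 'tool_rot': array([-3.13983429e+00,  1.21855546e-05,  2.74376294e+00]), 'force': array([-0.05418626, -0.60072683, -0.54782171]), 'torque': array([-0.00141389,  0.01308979, -0.00498271]), 'width': 85.36991056093225}
```

View pics/top0.png

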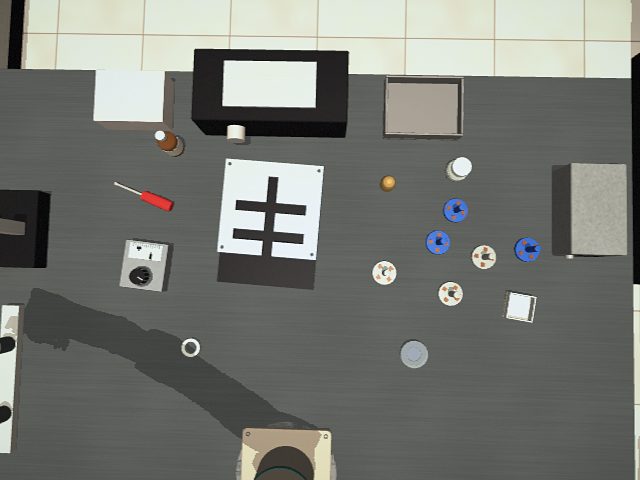

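View pics/side0.png

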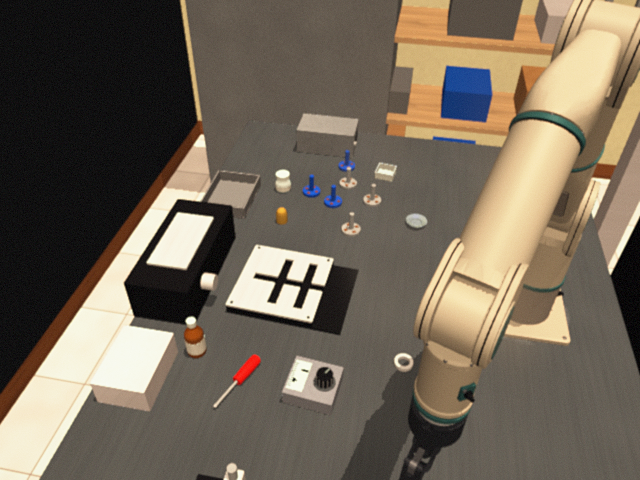

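```bash
python3 - <<'E'
from h import *
p=shot('top'); s=shot('side')
P=cloud(p); 
# stage cover
m=(abs(P[...,2]-30)<6); u0,u1,v0,v1=205,335,150,300
mm=np.zeros_like(m); mm[v0:v1,u0:u1]=m[v0:v1,u0:u1]
g=p['color'].min(-1)>150
mm&=g
n,l,st,c=cv2.connectedComponentsWithStats(mm.astype(np.uint8)); 
k=1+np.argmax(st[1:,4]); pts=P[l==k]; print(n,st[k],np.median(pts[:,2]))
r=cv2.minAreaRect(pts[:,:2].astype(np.float32)); print(r,cv2.boxPoints(r))
for t in ['carrier1','mouth','bay_far','bay_front_left','bay_front_right','bay_rear_left','bay_rear_right','stage','focus_unit','knob_grip','pointer_tip','mark_tip']:
  z={'carrier1':0,'stage':0,'focus_unit':0,'knob_grip':60,'pointer_tip':43,'mark_tip':43}.get(t,6)
  for q,nm in ((p,'top'),(s,'side')):
    for d in models.landmark_of(q,t)[:6]:
        print(t,nm,round(d['score'],2),np.round(d['point'],1),np.round(atz(q,*d['point'],z),1))
print(ctrl.read_state()['clock'])
c=p['color'][225:320,360:550]; cv2.imwrite('pics/c0.png',cv2.resize(c[...,::-1],None,fx=4,fy=4,interpolation=cv2.INTER_CUBIC))
c=p['color'][235:300,110:180]; cv2.imwrite('pics/k0.png',cv2.resize(c[...,::-1],None,fx=8,fy=8,interpolation=cv2.INTER_CUBIC))
E
```

```text
2 [ 218  159  106  101 7021] 31.38920480614911
((610.2723388671875, 48.68762969970703), (230.06744384765625, 220.7146453857422), 86.59229278564453) [[493.27246 -59.58298]
 [713.5968  -72.70241]
 [727.2722  156.95824]
 [506.94788 170.07767]]
carrier1 top 0.98 [383.1 271.2] [ 470.7 -219.6    0. ]
carrier1 top 0.88 [434.6 244.7] [ 536.5 -340.1    0. ]
carrier1 top 0.86 [483.  253.8] [ 517.8 -454.     0. ]
carrier1 top 0.82 [450.2 292.4] [ 424.9 -378.     0. ]
carrier1 top 0.73 [525.8 243.3] [ 545.1 -554.     0. ]
carrier1 top 0.66 [454.3 209.3] [ 621.9 -385.5    0. ]
carrier1 side 0.8 [371.4 200.2] [ 427.7 -378.8    0. ]
carrier1 side 0.78 [334.5 200.2] [ 541.6 -355.1    0. ]
carrier1 side 0.63 [345.2 166.2] [ 538.  -553.2    0. ]
carrier1 side 0.52 [347.4 185.4] [ 513.8 -442.9    0. ]
carrier1 side 0.51 [347.5 228.2] [ 480.9 -226.7    0. ]
carrier1 side 0.46 [311.  193.2] [ 621.3 -376.6    0. ]
mouth top 0.73 [266.9 254.2] [503.8  56.7   6. ]
mouth top 0.43 [151.6 264.9] [471.3 331.3   6. ]
mouth side 0.84 [321.1 293.8] [507.3  56.8   6. ]
bay_far top 0.59 [275.2 182.7] [675.2  42.2   
[... 481 characters left out ...]
_right side 0.65 [287.4 269.6] [613.  -13.4   6. ]
bay_rear_right side 0.31 [348.1 185.9] [ 510.2 -432.1    6. ]
bay_rear_right side 0.21 [256.  276.1] [689.   27.5   6. ]
stage top 0.64 [265.3 257.8] [495.3  61.    0. ]
stage top 0.41 [300.  240.3] [539.1 -20.6   0. ]
stage side 0.68 [324.7 297.5] [496.8  62.2   0. ]
focus_unit top 0.71 [150.1 265.7] [469.3 337.1   0. ]
focus_unit side 0.82 [313.2 387.3] [473.1 333.5   0. ]
knob_grip top 0.73 [136.7 274.1] [449.5 344.   60. ]
knob_grip side 0.74 [327.1 372.5] [443.6 331.7  60. ]
knob_grip side 0.7 [296.6 309.9] [545.9 170.7  60. ]
pointer_tip top 0.37 [303.  212.3] [601.1 -28.3  43. ]
mark_tip side 0.56 [297.9 313.7] [543.7 167.   43. ]
1.4
```

View pics/c0.png

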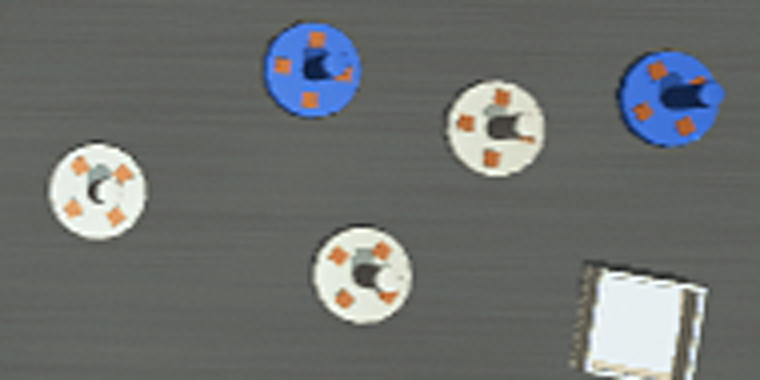

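View pics/k0.png

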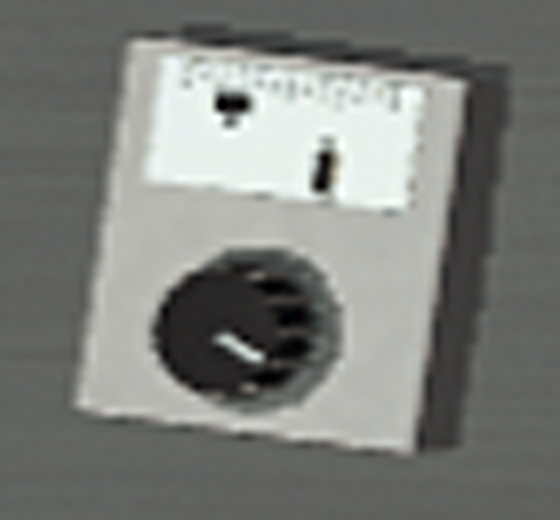

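```bash
cat >> h.py <<'E'
def carriers(p,verbose=True):
    col=p['color'].astype(int); P=cloud(p); out=[]
    hsv=cv2.cvtColor(p['color'],cv2.COLOR_RGB2HSV)
    m=((col.min(-1)>140)).astype(np.uint8)
    m[:, :360]=0; m=cv2.morphologyEx(m,cv2.MORPH_CLOSE,cv2.getStructuringElement(cv2.MORPH_ELLIPSE,(9,9)))
    n,l,st,c=cv2.connectedComponentsWithStats(m)
    for k in range(1,n):
        if 250<st[k,4]<700 and st[k,2]<36 and st[k,3]<36:
            ct=max(cv2.findContours((l==k).astype(np.uint8),cv2.RETR_EXTERNAL,cv2.CHAIN_APPROX_NONE)[0],key=len)
            (a,b),r=cv2.minEnclosingCircle(ct)
            x,y,w,h=st[k,:4]; Q=P[y-3:y+h+3,x-3:x+w+3].reshape(-1,3); T=Q[(Q[:,2]>52)&(Q[:,2]<75)]
            print('px',round(a),round(b),'r',round(r,1),'A',st[k,4],'disc',np.round(atz(p,a,b,10)[:2],1),'depthdisc',np.round(np.nanmean(Q[(Q[:,2]>6)&(Q[:,2]<20)],0),1),'post',np.round(T.mean(0),1) if len(T) else None,len(T))
E
python3 - <<'E'
from h import *
p=shot('top'); carriers(p)
m=(p['color'].min(-1)>150).astype(np.uint8); M=np.zeros_like(m); M[150:275,205:335]=m[150:275,205:335]
n,l,st,c=cv2.connectedComponentsWithStats(M); k=1+np.argmax(st[1:,4])
ct=max(cv2.findContours((l==k).astype(np.uint8),cv2.RETR_EXTERNAL,cv2.CHAIN_APPROX_NONE)[0],key=len)[:,0]
W=np.array([atz(p,a,b,30)[:2] for a,b in ct]); r=cv2.minAreaRect(W.astype(np.float32)); print(r); b=cv2.boxPoints(r);print(b)
# slot: model overlay check
b=b[np.argsort(b[:,0])]; fr=b[:2].mean(0); bk=b[2:].mean(0); d=(bk-fr)/np.linalg.norm(bk-fr); print('origin',fr,'dir',d,np.arctan2(d[1],d[0]))
img=cv2.resize(p['color'][140:300,200:340][...,::-1],None,fx=5,fy=5,interpolation=cv2.INTER_CUBIC)
yv=np.array([-d[1],d[0]])
def sp(x,y,z): return (*(fr+d*x+yv*y),z)
poly=[(0,-12),(34,-12),(34,-83),(58,-83),(58,-12),(101,-12),(101,-83),(125,-83),(125,-12),(186,-12),(186,12),(125,12),(125,83),(101,83),(101,12),(58,12),(58,83),(34,83),(34,12),(0,12)]
q=np.array([proj(p,sp(x,y,30)) for x,y in poly]); q=((q-[200,140]+.5)*5).astype(np.int32)
cv2.polylines(img,[q],True,(0,0,255),1)
cv2.imwrite('pics/st.png',img)
E
```

```text
px 459 168 r 12.8 A 429 disc [ 718.7 -393.5] depthdisc [ 701.6 -374.4   11.7] post [ 711.  -384.4   61.2] 305
px 484 257 r 12.2 A 444 disc [ 509.9 -451.9] depthdisc [ 510.1 -449.2   11.8] post [ 510.5 -450.5   64.2] 41
px 384 272 r 12.1 A 451 disc [ 467.7 -220.6] depthdisc [ 467.7 -220.    11.7] post [ 467.8 -220.2   64.4] 33
px 450 293 r 12.1 A 455 disc [ 423.  -375.6] depthdisc [ 423.5 -373.9   11.8] post [ 423.4 -374.1   64.2] 38
px 414 354 r 13.5 A 571 disc [ 280.3 -293.3] depthdisc [ 280.8 -293.2   12. ] post None 0
((610.169189453125, 49.46250915527344), (231.44456481933594, 220.6683807373047), 86.63717651367188)
[[493.23688  -59.588455]
 [713.5253   -72.53256 ]
 [727.1015   158.51347 ]
 [506.81305  171.45758 ]]
origin [500.02496   55.934563] dir [ 0.9982781  -0.05865863] -0.058692317
```

View pics/st.png

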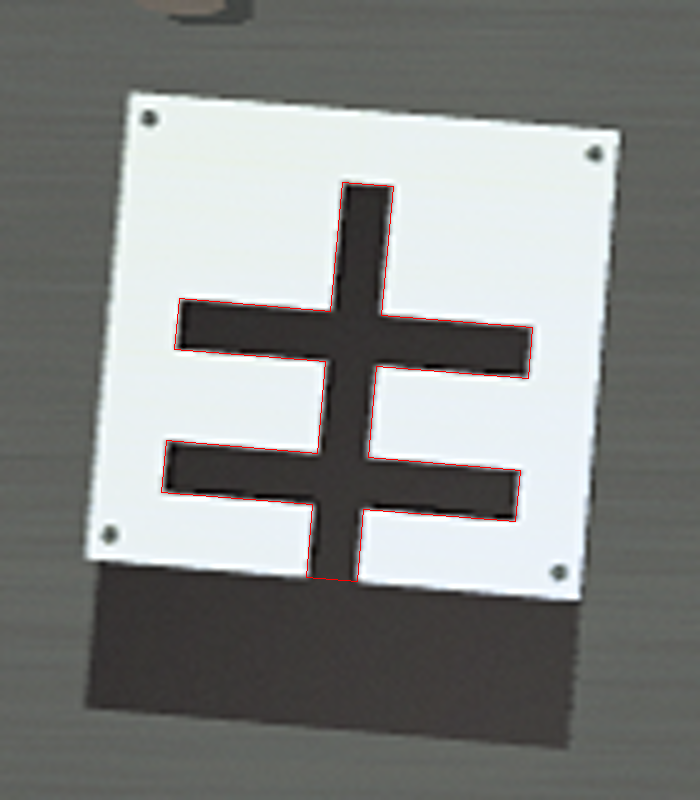

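```bash
cat >> h.py <<'E'
from scipy.spatial.transform import Rotation as Ro
O=np.array([499.7,56.0]); TH=-0.0587
def S(x,y): 
    c,s=np.cos(TH),np.sin(TH); return O+np.array([c*x-s*y,s*x+c*y])
def go(*targets,yaw=None):
    s=ctrl.read_state(); R=Ro.from_euler('xyz',s['tool_rot']).as_matrix(); p=s['eef_pos']
    print('clock',round(s['clock'],2),'pos',np.round(p,1),'rot',np.round(s['tool_rot'],3),'w',round(s['width'],1),'F',np.round(s['force'],1),'q',np.round(s['qpos'],2))
    cur=s['tool_rot'][2]
    for t in targets:
        d=R.T@(np.array(t[:3])-p); y=t[3] if len(t)>3 else cur
        a=np.degrees((cur-y+np.pi)%(2*np.pi)-np.pi)
        print(np.round(t,1),'->',np.round(d/1000,4),round(a,1))
E
python3 - <<'E'
from h import *
go((500,250,231,1.512))
E
```

```text
clock 1.45 pos [251.7 599.3 231.3] rot [ 3.142 -0.     2.744] w 85.2 F [ 0.6 -0.3  0.2] q [-1.24  0.63  0.04  1.52 -0.03  1.   -0.02]
[500.  250.  231.    1.5] -> [-3.642e-01 -2.258e-01  3.000e-04] 70.6
```

Call:
drive_tool:
  deltas: "-0.182 -0.113 0 35 0.04; -0.364 -0.226 0 70.6 0.04; -0.364 -0.226 0 70.6 0.04; -0.364 -0.226 0 70.6 0.04; -0.364 -0.226 0 70.6 0.04; -0.364 -0.226 0 70.6 0.04; -0.364 -0.226 0 70.6 0.04; -0.364 -0.226 0 70.6 0.04; -0.364 -0.226 0 70.6 0.04; -0.364 -0.226 0 70.6 0.04; -0.364 -0.226 0 70.6 0.04"

```text
clock: 2.82
eef_pos: [499.1, 251.2, 231.2]
tool_rot: [-3.141, -0.0, 1.514]
force: [-0.4, 1.0, 0.2]
width: 40.1
```

```bash
python3 - <<'E'
from h import *
p=shot('top','t1.png');carriers(p)
go((467.8,-220.3,140,1.512),(467.8,-220.3,30,1.512))
E
```

```text
px 459 168 r 12.9 A 430 disc [ 718.8 -393.5] depthdisc [ 705.7 -378.1   12. ] post [ 711.1 -384.4   61.6] 301
px 484 257 r 12.2 A 444 disc [ 509.9 -451.9] depthdisc [ 510.8 -449.4   11.8] post [ 510.7 -450.3   63.3] 43
px 384 272 r 12.1 A 451 disc [ 467.7 -220.6] depthdisc [ 468.4 -220.4   11.7] post [ 467.9 -220.    65.1] 34
px 450 293 r 12.1 A 455 disc [ 423.  -375.6] depthdisc [ 423.7 -374.    12.1] post [ 423.3 -374.3   64.5] 37
px 414 354 r 13.5 A 571 disc [ 280.3 -293.3] depthdisc [ 280.8 -293.3   12.1] post None 0
clock 2.88 pos [499.2 251.  231.3] rot [-3.141 -0.     1.514] w 40.0 F [-0.8  0.2 -0.9] q [-0.77  0.52  0.38  1.78 -0.24  0.88 -0.33]
[ 467.8 -220.3  140.     1.5] -> [-0.4723 -0.0044  0.0911] 0.1
[ 467.8 -220.3   30.     1.5] -> [-0.4723 -0.0044  0.2011] 0.1
```

Call:
drive_tool:
  deltas: "-0.47 -0.004 0.05 0 0.04; -0.472 -0.0045 0.091 0 0.04; -0.472 -0.0045 0.091 0 0.04; -0.472 -0.0045 0.091 0 0.04; -0.472 -0.0045 0.091 0 0.04; -0.472 -0.0045 0.091 0 0.04; -0.472 -0.0045 0.091 0 0.04; -0.472 -0.0045 0.091 0 0.04; -0.472 -0.0045 0.091 0 0.04; -0.472 -0.0045 0.091 0 0.04; -0.472 -0.0045 0.091 0 0.04"

```text
clock: 4.25
eef_pos: [468.0, -219.0, 140.4]
tool_rot: [3.141, -0.001, 1.515]
force: [-0.0, 0.0, 0.5]
width: 39.9
```

```bash
python3 - <<'E'
from h import *
p=shot('side','s2.png');
go((467.8,-220.3,31,1.512))
cv2.imwrite('pics/s2c.png',cv2.resize(p['color'][150:300,270:430][...,::-1],None,fx=4,fy=4,interpolation=cv2.INTER_CUBIC))
E
```

```text
clock 4.3 pos [ 468.  -219.3  140.5] rot [ 3.141e+00 -1.000e-03  1.515e+00] w 40.3 F [-0.1  0.  -0.2] q [ 0.19  0.59  0.29  1.98 -0.28  0.61  0.61]
[ 467.8 -220.3   31.     1.5] -> [-0.0011 -0.0002  0.1095] 0.1
```

View pics/s2c.png

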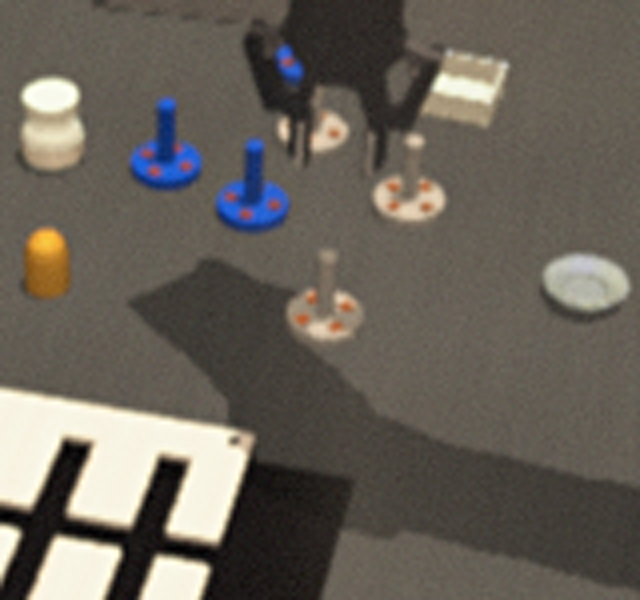

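Call:
drive_tool:
  deltas: "-0.001 0 0.05 0 0.04; -0.001 0 0.1 0 0.04; -0.001 0 0.1095 0 0.04; -0.001 0 0.1095 0 0.04; -0.001 0 0.1095 0 0.04; -0.001 0 0.1095 0 0.0; -0.001 0 0.1095 0 0.0; -0.001 0 0.1095 0 0.0; -0.001 0 0.1095 0 0.0; -0.001 0 0.1095 0 0.0; -0.001 0 0.1095 0 0.0"

```text
clock: 5.68
eef_pos: [468.3, -222.4, 31.9]
tool_rot: [3.139, 0.001, 1.512]
force: [0.4, 0.7, 7.2]
width: 12.4
```

```bash
python3 - <<'E'
from h import *
p=shot('side','s3.png');
go((*S(-45,0),60,1.512))
cv2.imwrite('pics/s3c.png',cv2.resize(p['color'][150:300,270:430][...,::-1],None,fx=4,fy=4,interpolation=cv2.INTER_CUBIC))
E
```

```text
clock 5.72 pos [ 468.3 -222.3   31.9] rot [3.139e+00 1.000e-03 1.512e+00] w 12.1 F [0.7 0.5 7.2] q [ 0.27  0.77  0.18  2.03 -0.36  0.36  0.68]
[454.8  58.6  60.    1.5] -> [ 0.2797 -0.0301 -0.0283] -0.0
```

View pics/s3c.png

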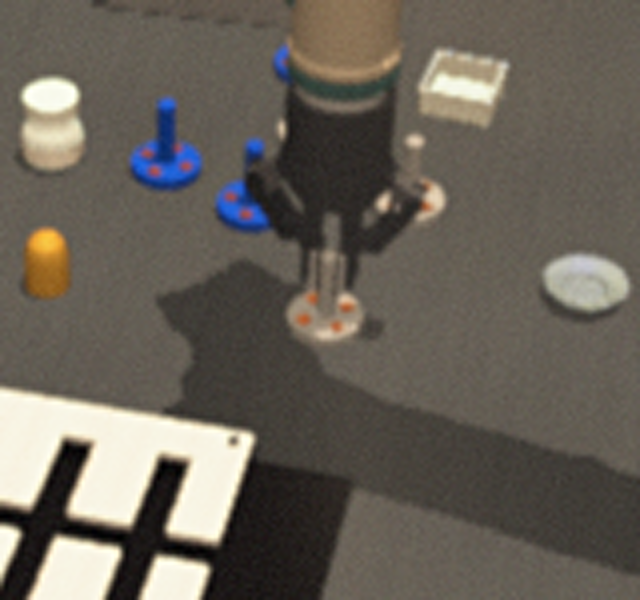

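Call:
drive_tool:
  deltas: "0 0 -0.01 0 0; 0 -0.005 -0.018 0 0; 0.02 -0.02 -0.018 0 0; 0.05 -0.035 -0.018 0 0; 0.09 -0.038 -0.018 0 0; 0.13 -0.038 -0.018 0 0; 0.17 -0.038 -0.018 0 0; 0.21 -0.036 -0.018 0 0; 0.245 -0.034 -0.018 0 0; 0.27 -0.032 -0.018 0 0; 0.28 -0.03 -0.018 0 0; 0.28 -0.03 -0.018 0 0"

```text
clock: 7.22
eef_pos: [454.1, 59.2, 49.0]
tool_rot: [3.141, 0.0, 1.512]
force: [-0.8, 0.5, -0.5]
width: 12.3
```

```bash
python3 - <<'E'
from h import *
p=shot('side','s4.png');shot('top','t4.png')
go((*S(-45,0),35,1.512))
cv2.imwrite('pics/s4c.png',cv2.resize(p['color'][200:380,240:420][...,::-1],None,fx=3.3,fy=3.3,interpolation=cv2.INTER_CUBIC))
E
```

```text
clock 7.33 pos [453.8  57.9  49. ] rot [3.142e+00 1.000e-03 1.510e+00] w 12.6 F [ 0.2  0.2 -1.2] q [-0.36  0.71  0.25  2.19 -0.56  0.3   0.31]
[454.8  58.6  35.    1.5] -> [0.0008 0.0009 0.014 ] -0.1
```

View pics/s4c.png

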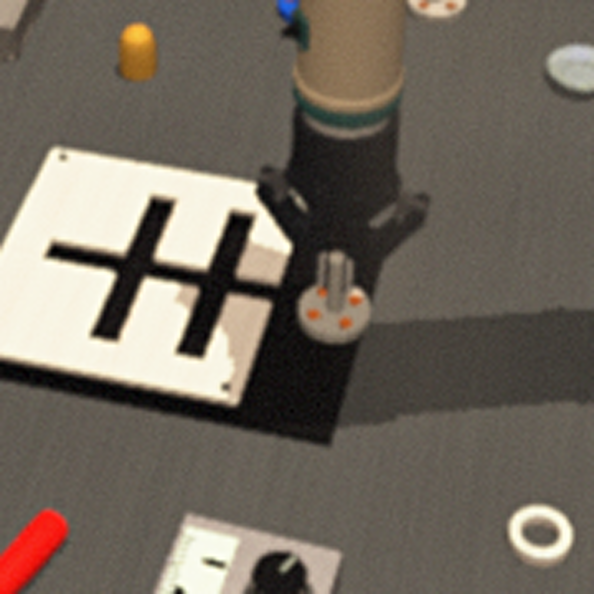

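View pics/t4.png

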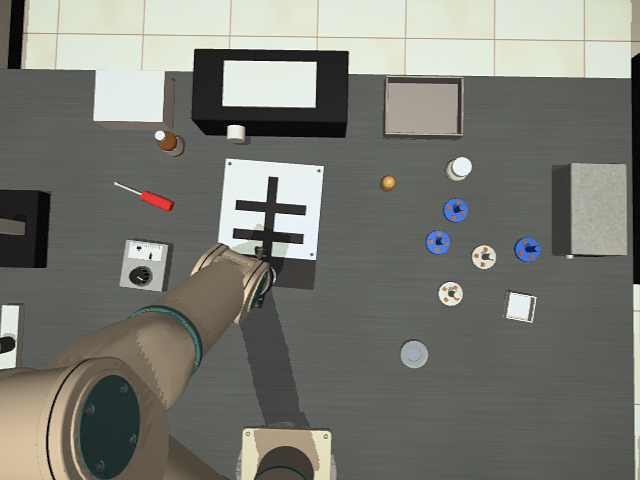

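```bash
cat >> h.py <<'E'
poly=[(0,-12),(34,-12),(34,-83),(58,-83),(58,-12),(101,-12),(101,-83),(125,-83),(125,-12),(186,-12),(186,12),(125,12),(125,83),(101,83),(101,12),(58,12),(58,83),(34,83),(34,12),(0,12)]
def overlay(p,x0,x1,y0,y1,sc,fn,car=None):
    img=cv2.resize(p['color'][y0:y1,x0:x1][...,::-1],None,fx=sc,fy=sc,interpolation=cv2.INTER_CUBIC)
    def L(pts,col): 
        q=np.array([proj(p,a) for a in pts]); q=((q-[x0,y0]+.5)*sc).astype(np.int32); cv2.polylines(img,[q],True,col,1)
    L([(*S(x,y),30) for x,y in poly],(0,0,255)); L([(*S(x,y),30) for x,y in [(0,-115),(220,-115),(220,115),(0,115)]],(0,0,255))
    if car is not None:
        t=np.linspace(0,2*np.pi,60)
        for z,r in ((10,28),(64,7)): L([(car[0]+r*np.cos(a),car[1]+r*np.sin(a),car[2]+z) for a in t],(0,255,0))
    cv2.imwrite('pics/'+fn,img)
E
python3 - <<'E'
from h import *
p=shot('side'); overlay(p,220,400,230,350,4.4,'o4.png',(453.9,59.9,17))
E
```

```text
(no output)
```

View pics/o4.png

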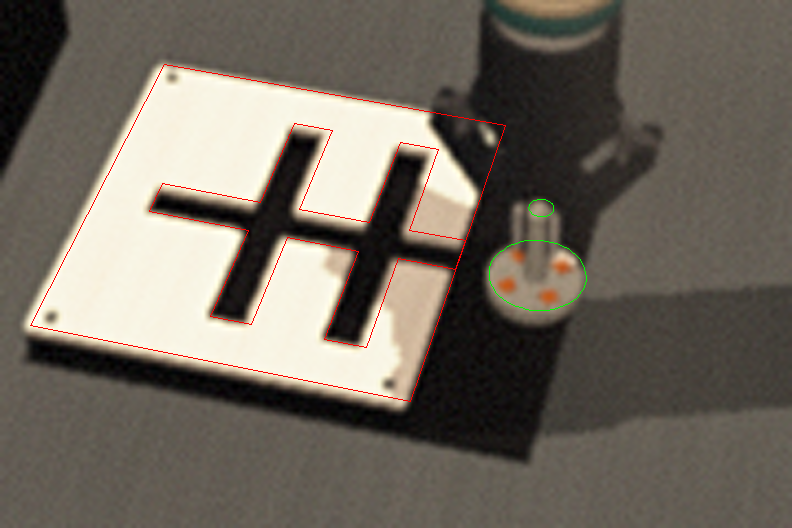

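```bash
cat >> h.py <<'E'
def meas(p,est,zu,Rr=45,z0=6):
    # estimate held carrier from side cam depth: disc + post around est xy, underside zu
    P=cloud(p); c=p['color'].astype(int)
    near=np.hypot(P[...,0]-est[0],P[...,1]-est[1])<Rr
    d=near&(P[...,2]>zu+4)&(P[...,2]<zu+18)&(c.sum(-1)>240)
    n,l,st,_=cv2.connectedComponentsWithStats(d.astype(np.uint8)); k=1+np.argmax(st[1:,4])
    Q=P[l==k]; print('disc n',len(Q),'z med',np.round(np.median(Q[:,2]),1),'bbox mid',np.round([(Q[:,0].max()+Q[:,0].min())/2,(Q[:,1].max()+Q[:,1].min())/2],1),'ext',np.round(np.ptp(Q,axis=0),1),'mean',np.round(Q.mean(0),1))
E
python3 - <<'E'
from h import *
p=shot('side'); meas(p,(453.9,59.9),17)
P=cloud(p)
m=(p['color'].min(-1)>110)&(abs(P[...,2]-30)<6)&(P[...,0]>480)&(P[...,0]<745)&(P[...,1]>-75)&(P[...,1]<180)
Q=P[m]; print(len(Q),np.median(Q[:,2]))
# depth on cover vs S frame
c,s=np.cos(TH),np.sin(TH); X=(Q[:,:2]-O)@np.array([[c,-s],[s,c]])
print(np.percentile(X,[0.3,99.7],axis=0))
# slot far end and sides: base points seen in slot
m2=(abs(P[...,2]-6)<8)&(p['color'].max(-1)<70); Y=(P[m2][:,:2]-O)@np.array([[c,-s],[s,c]])
k=(Y[:,0]>130)&(Y[:,0]<220)&(abs(Y[:,1])<30); print('far arm', np.percentile(Y[k],[1,99],axis=0))
for x0 in (46,113):
  k=(abs(Y[:,0]-x0)<20)&(abs(Y[:,1])<100)&(abs(Y[:,1])>25); print(x0, np.percentile(Y[k],[1,50,99],axis=0).tolist())
E
```

```text
disc n 251 z med 26.1 bbox mid [454.7  64. ] ext [55.1 56.4 13.8] mean [454.   68.3  26.2]
4172 28.94541548310758
[[   3.23903046 -114.30219371]
 [ 222.65360259  118.70015293]]
far arm [[130.45714094 -28.32197747]
 [194.28473179  17.68089715]]
46 [[42.29680054529764, -96.8873279083563], [54.90537430909545, -39.75640629181993], [64.5615864886051, 59.74504601823224]]
113 [[109.93125490887087, -98.9450216153665], [123.50716171520673, -37.873649383383786], [132.51306497240873, 57.963591779603284]]
```

```bash
cat >> h.py <<'E'
OFF=np.array([1,-3.])
def st(*t,off=None):
    o=OFF if off is None else np.array(off)
    go(*[(*(S(x,y)+o),z,1.512) for x,y,z in t])
E
python3 - <<'E'
from h import *
st((-45,0,40.5),(10,0,40.5))
E
```

```text
clock 7.42 pos [453.8  57.8  48.9] rot [-3.141e+00  1.000e-03  1.509e+00] w 12.4 F [ 0.3 -0.1 -1.4] q [-0.36  0.71  0.25  2.19 -0.56  0.3   0.31]
[455.8  55.6  40.5   1.5] -> [-0.0021  0.0021  0.0084] -0.2
[510.7  52.4  40.5   1.5] -> [-0.0019  0.0571  0.0084] -0.2
```

Call:
drive_tool:
  deltas: "-0.002 0.002 0.004 0 0; -0.002 0.002 0.0084 0 0; -0.002 0.002 0.0084 0 0; -0.002 0.012 0.0084 0 0; -0.002 0.024 0.0084 0 0; -0.002 0.036 0.0084 0 0; -0.002 0.048 0.0084 0 0; -0.002 0.057 0.0084 0 0; -0.002 0.057 0.0084 0 0"

```text
clock: 8.55
eef_pos: [511.6, 53.8, 40.4]
tool_rot: [3.141, 0.0, 1.512]
force: [-0.0, -0.2, -1.8]
width: 12.4
```

```bash
python3 - <<'E'
from h import *
p=shot('side'); overlay(p,220,400,230,350,4.4,'o5.png'); st((113,0,40.5))
t=shot('top'); cv2.imwrite('pics/t5.png',cv2.resize(t['color'][140:310,190:350][...,::-1],None,fx=4,fy=4))
E
```

```text
clock 8.6 pos [510.6  53.9  40.3] rot [-3.141  0.     1.512] w 12.1 F [ 0.  -0.3 -1. ] q [-0.35  0.77  0.29  2.04 -0.54  0.4   0.3 ]
[613.5  46.4  40.5   1.5] -> [-0.0014  0.1032 -0.0003] -0.0
```

View pics/o5.png

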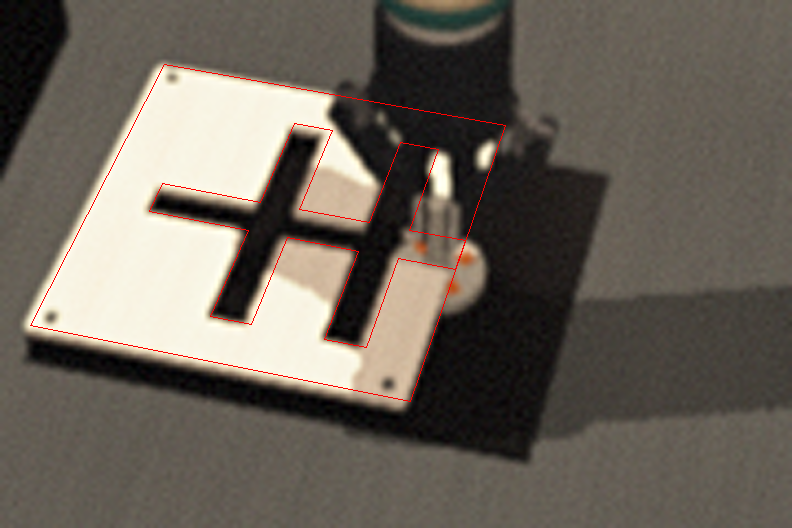

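View pics/t5.png

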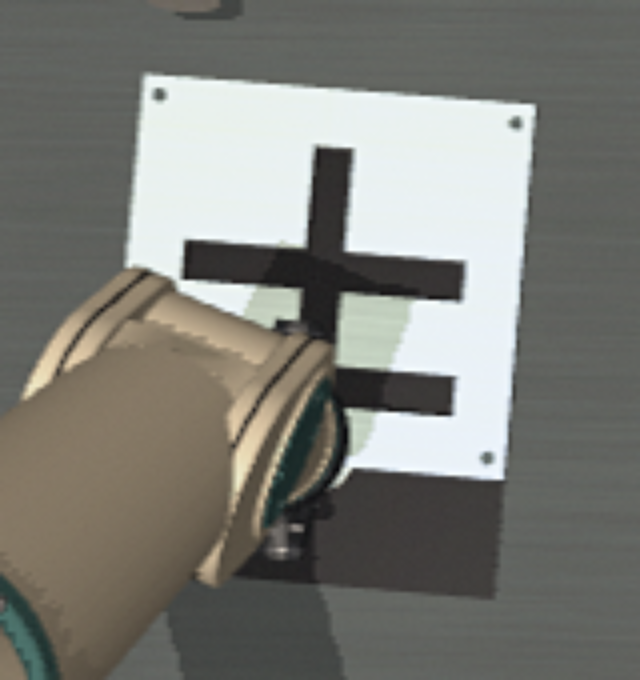

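Call:
drive_tool:
  deltas: "-0.001 0.015 0 0 0; -0.001 0.03 0 0 0; -0.001 0.045 0 0 0; -0.001 0.06 0 0 0; -0.001 0.075 0 0 0; -0.001 0.09 0 0 0; -0.001 0.105 0 0 0; -0.001 0.12 0 0 0; -0.001 0.135 0 0 0; -0.001 0.148 0 0 0; -0.001 0.155 0 0 0; -0.001 0.155 0 0 0"

```text
clock: 10.15
eef_pos: [665.0, 43.7, 40.1]
tool_rot: [-3.141, -0.0, 1.511]
force: [-0.1, 0.4, -1.9]
width: 12.3
```

```bash
python3 - <<'E'
from h import *
p=shot('side'); overlay(p,220,400,230,350,4.4,'o6.png'); st((178,0,38))
t=shot('top'); cv2.imwrite('pics/t6.png',cv2.resize(t['color'][140:310,190:350][...,::-1],None,fx=4,fy=4))
E
```

```text
clock 10.2 pos [664.6  43.8  40.1] rot [-3.14  -0.     1.511] w 12.4 F [ 0.5  0.3 -0.7] q [-0.32  0.92  0.38  1.61 -0.47  0.71  0.23]
[678.4  42.6  38.    1.5] -> [-0.0004  0.0139  0.0021] -0.0
```

View pics/o6.png

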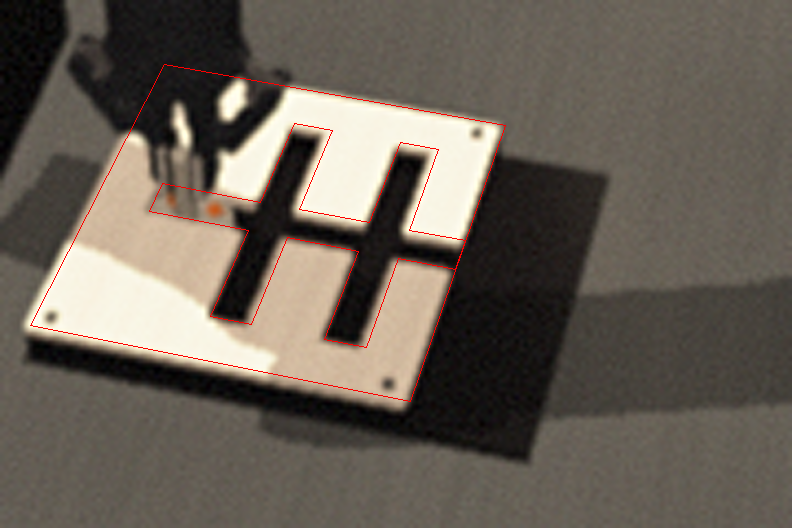

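View pics/t6.png

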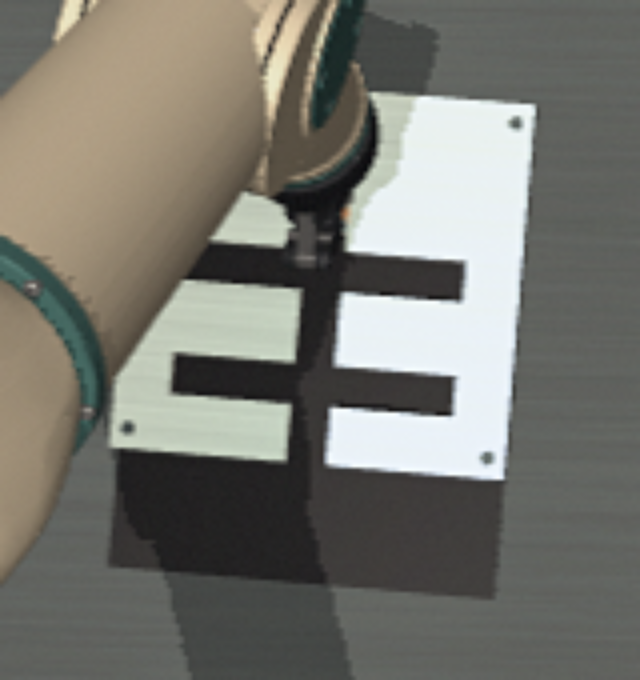

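Call:
drive_tool:
  deltas: "0 0.004 0.0015 0 0; 0 0.008 0.0025 0 0; 0 0.011 0.0025 0 0; 0 0.014 0.0025 0 0; 0 0.016 0.0025 0 0; 0 0.017 0.0025 0 0; 0 0.017 0.0025 0 0"

```text
clock: 11.12
eef_pos: [680.5, 42.8, 38.0]
tool_rot: [-3.137, -0.0, 1.512]
force: [-5.7, 0.6, 6.2]
width: 12.5
```

```bash
python3 - <<'E'
from h import *
st((178,0,38))
E
```

```text
clock 11.12 pos [680.5  42.8  38. ] rot [-3.137 -0.     1.512] w 12.5 F [-5.7  0.6  6.2] q [-0.32  0.94  0.39  1.55 -0.47  0.74  0.22]
[678.4  42.6  38.    1.5] -> [-0.0004 -0.0021  0.    ] -0.0
```

Call:
drive_tool:
  deltas: "0 0.001 -0.0005 0 0; 0 0.002 -0.0005 0 0; 0 0.002 -0.0005 0 0"

```text
clock: 11.5
eef_pos: [680.6, 42.8, 38.1]
tool_rot: [-3.134, -0.001, 1.512]
force: [-10.3, 0.7, 7.5]
width: 12.2
```

Call:
drive_tool:
  deltas: "0 -0.001 -0.0005 0 0; 0 -0.001 -0.0005 0 0; 0 -0.001 -0.0005 0 0.03; 0 -0.001 -0.0005 0 0.03; 0 -0.001 -0.0005 0 0.03; 0 -0.001 -0.0005 0 0.03; 0 -0.001 -0.03 0 0.03; 0 -0.001 -0.08 0 0.03; 0 -0.001 -0.1 0 0.03; 0 -0.001 -0.12 0 0.03; 0 -0.001 -0.12 0 0.03"

```text
clock: 12.88
eef_pos: [684.0, 42.7, 159.4]
tool_rot: [3.14, -0.0, 1.512]
force: [-1.0, -0.5, -0.4]
width: 30.1
```

```bash
python3 - <<'E'
from h import *
p=shot('side'); overlay(p,220,400,230,350,4.4,'o7.png');
t=shot('top','t7.png');carriers(t)
go((423.3,-374.3,160,1.512))
E
```

```text
px 459 168 r 12.9 A 431 disc [ 718.8 -393.5] depthdisc [ 703.5 -375.8   12.4] post [ 711.  -384.4   61.5] 304
px 484 257 r 12.2 A 444 disc [ 509.9 -451.9] depthdisc [ 510.4 -449.6   11.9] post [ 510.6 -450.1   64.2] 41
px 450 293 r 12.1 A 455 disc [ 423.  -375.6] depthdisc [ 423.2 -374.5   11.9] post [ 423.8 -374.1   64.7] 38
px 414 354 r 13.5 A 572 disc [ 280.1 -293.3] depthdisc [ 281.2 -293.2   12.1] post None 0
clock 12.97 pos [682.6  42.9 157.2] rot [-3.14  -0.     1.512] w 30.4 F [ 1.  -0.2  0.1] q [-0.35  0.8   0.46  1.49 -0.4   0.95  0.17]
[ 423.3 -374.3  160.     1.5] -> [-0.4318 -0.2342 -0.0023] -0.0
```

View pics/o7.png

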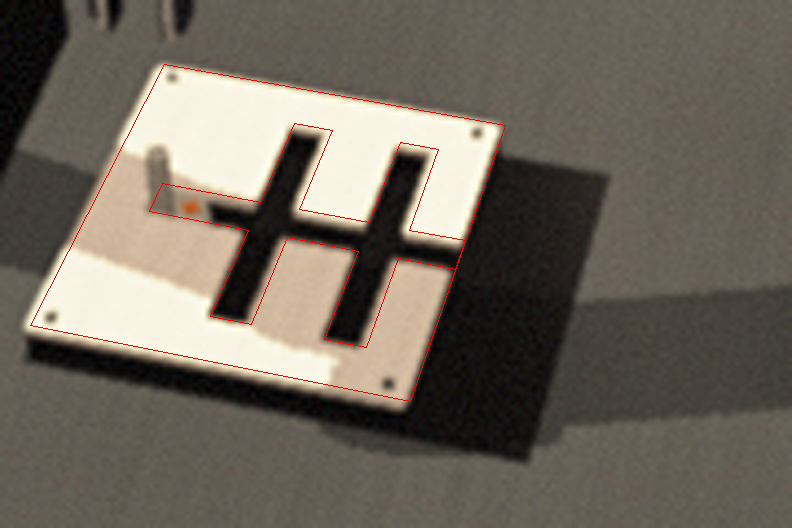

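View pics/t7.png

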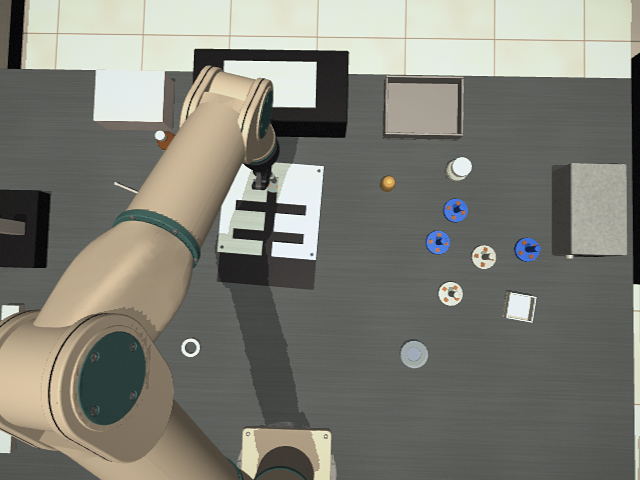

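Call:
drive_tool:
  deltas: "-0.05 -0.027 0 0 0.035; -0.431 -0.234 -0.002 0 0.035; -0.431 -0.234 -0.002 0 0.035; -0.431 -0.234 -0.002 0 0.035; -0.431 -0.234 -0.002 0 0.035; -0.431 -0.234 -0.002 0 0.035; -0.431 -0.234 -0.002 0 0.035; -0.431 -0.234 -0.002 0 0.035; -0.431 -0.234 -0.002 0 0.035; -0.431 -0.234 -0.002 0 0.035; -0.431 -0.234 -0.002 0 0.035; -0.431 -0.234 -0.002 0 0.035"

```text
clock: 14.48
eef_pos: [425.2, -372.3, 160.1]
tool_rot: [-3.141, -0.001, 1.514]
force: [0.3, 0.7, -0.8]
width: 34.9
```

```bash
python3 - <<'E'
from h import *
t=shot('top','t8.png');carriers(t)
go((423.5,-373.2,31.5,1.512))
E
```

```text
px 459 168 r 12.8 A 431 disc [ 718.7 -393.5] depthdisc [ 708.  -376.4   11.4] post [ 710.9 -384.4   61.5] 304
px 484 257 r 12.2 A 373 disc [ 509.9 -451.9] depthdisc [ 514.5 -447.8   11.8] post [ 510.6 -450.3   64. ] 42
px 450 293 r 12.1 A 449 disc [ 423.  -375.6] depthdisc [ 423.9 -374.    11.9] post [ 423.3 -374.2   64.7] 37
px 414 354 r 13.5 A 571 disc [ 280.3 -293.3] depthdisc [ 280.7 -293.7   12.1] post None 0
clock 14.53 pos [ 425.1 -372.5  160.2] rot [-3.141e+00 -1.000e-03  1.514e+00] w 35.1 F [ 0.2 -1.1  0.9] q [ 0.41  0.63  0.4   1.84 -0.35  0.74  0.95]
[ 423.5 -373.2   31.5    1.5] -> [-0.0008 -0.0015  0.1287] 0.1
```

View pics/t8.png

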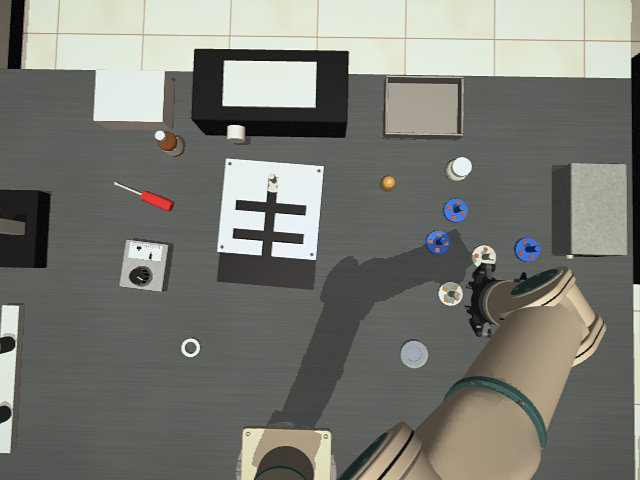

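Call:
drive_tool:
  deltas: "-0.0008 -0.0015 0.05 0 0.035; -0.0008 -0.0015 0.1 0 0.035; -0.0008 -0.0015 0.127 0 0.035; -0.0008 -0.0015 0.1285 0 0.035; -0.0008 -0.0015 0.1285 0 0.035; -0.0008 -0.0015 0.1285 0 0.0; -0.0008 -0.0015 0.1285 0 0.0; -0.0008 -0.0015 0.1285 0 0.0; -0.0008 -0.0015 0.1285 0 0.0; -0.0008 -0.0015 0.1285 0 0.0"

```text
clock: 15.78
eef_pos: [423.9, -375.1, 33.2]
tool_rot: [3.139, 0.001, 1.512]
force: [0.8, 1.3, 6.7]
width: 12.1
```

```bash
python3 - <<'E'
from h import *
st((-48,0,50))
p=shot('side');cv2.imwrite('pics/s9c.png',cv2.resize(p['color'][120:270,290:450][...,::-1],None,fx=4,fy=4,interpolation=cv2.INTER_CUBIC))
E
```

```text
clock 15.78 pos [ 423.9 -375.1   33.2] rot [3.139e+00 1.000e-03 1.512e+00] w 12.1 F [0.8 1.3 6.7] q [ 0.5   0.82  0.28  1.9  -0.45  0.48  1.04]
[452.8  55.8  50.    1.5] -> [ 0.4319  0.0035 -0.0174] -0.0
```

View pics/s9c.png

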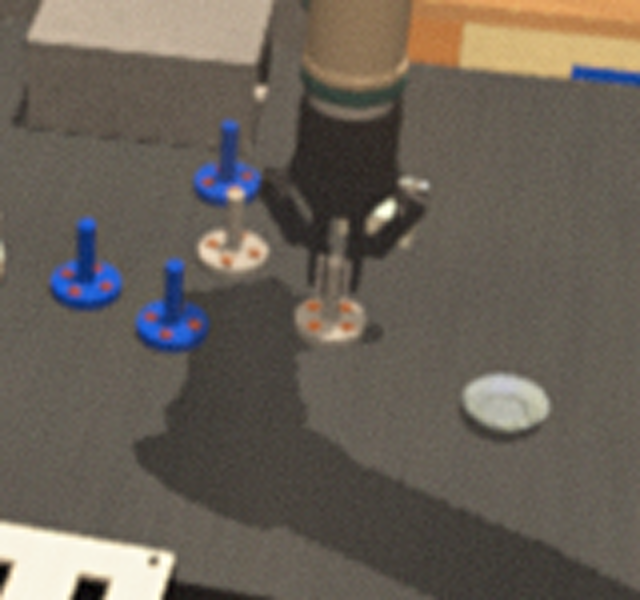

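Call:
drive_tool:
  deltas: "0 0 -0.01 0 0; 0.005 0 -0.017 0 0; 0.03 0 -0.017 0 0; 0.07 0 -0.017 0 0; 0.12 0 -0.017 0 0; 0.17 0 -0.017 0 0; 0.22 0 -0.017 0 0; 0.27 0 -0.017 0 0; 0.32 0 -0.017 0 0; 0.36 0 -0.017 0 0; 0.395 0 -0.017 0 0; 0.415 0.002 -0.017 0 0"

```text
clock: 17.32
eef_pos: [448.7, 42.4, 49.1]
tool_rot: [-3.141, -0.001, 1.515]
force: [0.2, -0.5, -1.9]
width: 12.5
```

```bash
python3 - <<'E'
from h import *
st((-46,0,41.7),(10,0,41.7),off=(1,-2.5))
p=shot('side'); overlay(p,220,400,230,350,4.4,'o10.png'); s=ctrl.read_state()['eef_pos']; meas(p,(s[0],s[1]+2),s[2]-33)
E
```

```text
clock 17.32 pos [448.7  42.4  49.1] rot [-3.141e+00 -1.000e-03  1.515e+00] w 12.5 F [ 0.2 -0.5 -1.9] q [-0.37  0.71  0.31  2.21 -0.71  0.32  0.5 ]
[454.8  56.2  41.7   1.5] -> [0.0141 0.0053 0.0074] 0.2
[510.7  52.9  41.7   1.5] -> [0.0139 0.0613 0.0074] 0.2
disc n 240 z med 25.1 bbox mid [449.7  48.1] ext [54.3 54.2 13.4] mean [448.9  51.1  25.3]
```

View pics/o10.png

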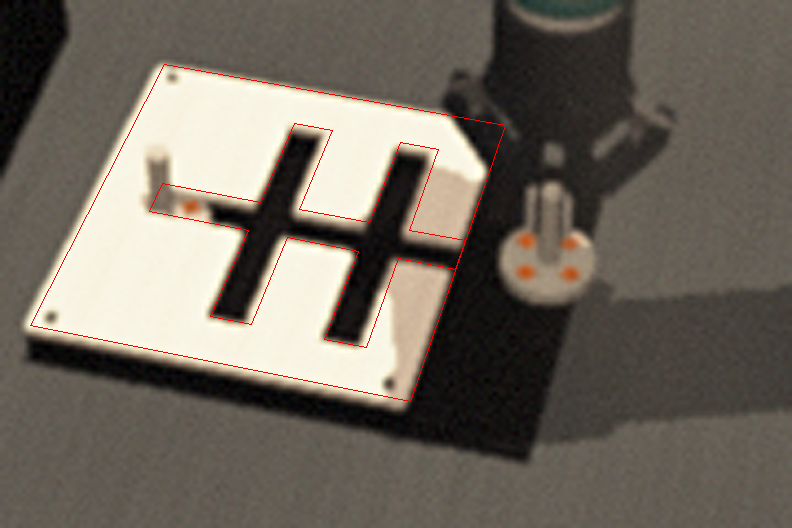

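Call:
drive_tool:
  deltas: "0.0135 0.005 0.003 0 0; 0.0135 0.005 0.0074 0 0; 0.0135 0.005 0.0074 0 0; 0.0135 0.013 0.0074 0 0; 0.0135 0.025 0.0074 0 0; 0.0135 0.037 0.0074 0 0; 0.0135 0.049 0.0074 0 0; 0.0135 0.061 0.0074 0 0; 0.0135 0.061 0.0074 0 0"

```text
clock: 18.5
eef_pos: [512.7, 49.8, 41.5]
tool_rot: [3.14, -0.0, 1.512]
force: [1.1, 0.3, -1.9]
width: 12.1
```

```bash
python3 - <<'E'
from h import *
st((113,0,41.5),(113,-60,41.5))
p=shot('side'); overlay(p,220,400,230,350,4.4,'o11.png')
E
```

```text
clock 18.5 pos [512.7  49.8  41.5] rot [ 3.14  -0.     1.512] w 12.1 F [ 1.1  0.3 -1.9] q [-0.4   0.78  0.38  2.04 -0.67  0.44  0.44]
[613.5  46.4  41.5   1.5] -> [0.0025 0.1009 0.0002] 0.0
[610.  -13.5  41.5   1.5] -> [-0.0575  0.1009  0.0002] 0.0
```

View pics/o11.png

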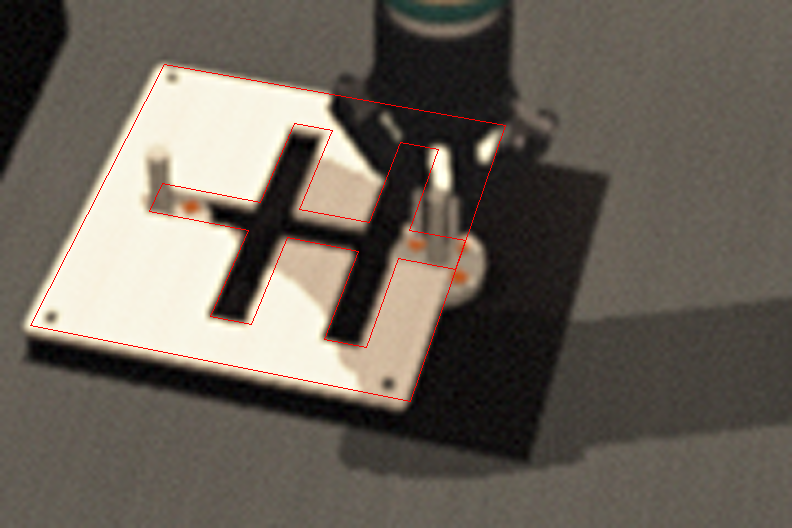

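Call:
drive_tool:
  deltas: "0.001 0.012 0 0 0; 0.0025 0.026 0 0 0; 0.0025 0.042 0 0 0; 0.0025 0.058 0 0 0; 0.0025 0.074 0 0 0; 0.0025 0.09 0 0 0; 0.0025 0.099 0 0 0; 0.0025 0.102 0 0 0; 0.0025 0.102 0 0 0; 0.0025 0.102 0 0 0"

```text
clock: 19.8
eef_pos: [612.3, 46.1, 41.4]
tool_rot: [-3.141, -0.0, 1.511]
force: [0.1, 0.3, -3.1]
width: 12.7
```

```bash
python3 - <<'E'
from h import *
st((113,0,41.5),(113,-60,41.5),off=(2,-3))
p=shot('side'); overlay(p,220,400,230,350,4.4,'o12.png')
E
```

```text
clock 19.8 pos [612.3  46.1  41.4] rot [-3.141 -0.     1.511] w 12.7 F [ 0.1  0.3 -3.1] q [-0.4   0.88  0.46  1.77 -0.61  0.64  0.36]
[614.5  46.4  41.5   1.5] -> [ 0.0004  0.0022 -0.0001] -0.0
[611.  -13.5  41.5   1.5] -> [-0.0596  0.0023 -0.0001] -0.0
```

View pics/o12.png

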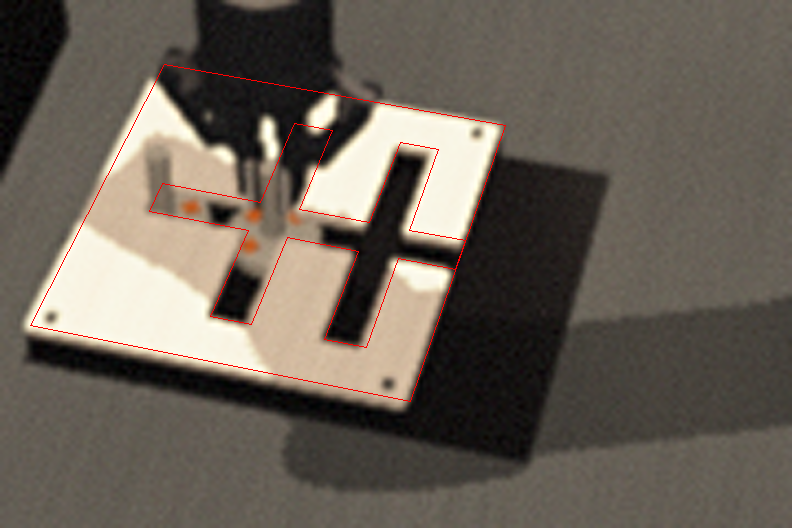

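Call:
drive_tool:
  deltas: "0 0.002 0 0 0; 0 0.002 0 0 0; -0.008 0.002 0 0 0; -0.018 0.002 0 0 0; -0.03 0.002 0 0 0; -0.042 0.002 0 0 0; -0.052 0.002 0 0 0; -0.06 0.002 0 0 0; -0.06 0.002 0 0 0"

```text
clock: 20.98
eef_pos: [611.3, -15.0, 41.6]
tool_rot: [3.142, 0.0, 1.51]
force: [-0.7, 0.0, -1.9]
width: 12.4
```

```bash
python3 - <<'E'
from h import *
st((113,-75,39),off=(2,-3))
p=shot('side'); overlay(p,220,400,230,350,4.4,'o13.png')
E
```

```text
clock 20.98 pos [611.3 -15.   41.6] rot [3.142 0.    1.51 ] w 12.4 F [-0.7  0.  -1.9] q [-0.29  0.88  0.45  1.77 -0.6   0.63  0.45]
[610.1 -28.5  39.    1.5] -> [-0.0136 -0.0004  0.0026] -0.1
```

View pics/o13.png

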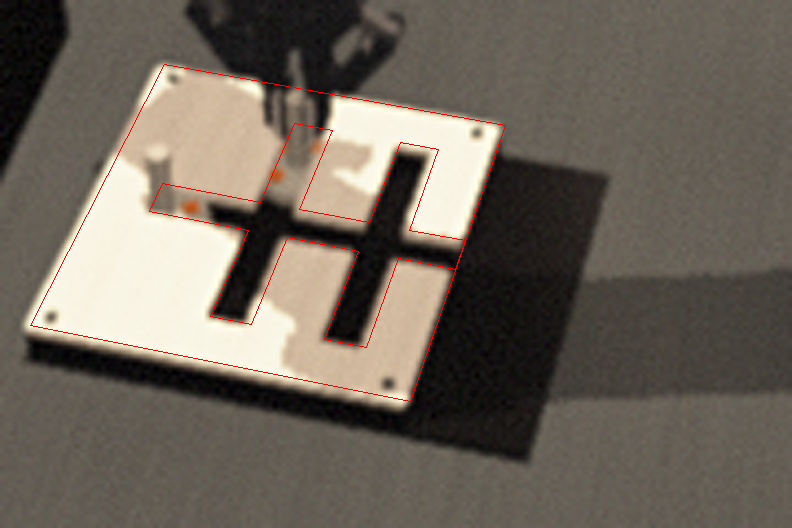

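Moving in the arm freely; now lower onto the base and push to the end.

Call:
drive_tool:
  deltas: "-0.003 0 0.0015 0 0; -0.006 0 0.0025 0 0; -0.009 0 0.0025 0 0; -0.012 0 0.0025 0 0; -0.014 0 0.0025 0 0; -0.016 0 0.0025 0 0; -0.017 0 0.0025 0 0; -0.017 0 0.0025 0 0"

```text
clock: 22.02
eef_pos: [611.0, -27.4, 39.4]
tool_rot: [3.141, -0.005, 1.513]
force: [0.1, 7.6, 5.2]
width: 11.9
```

Call:
drive_tool:
  deltas: "-0.001 0 0 0 0; -0.002 0 0 0 0; -0.002 0 0 0 0"

```text
clock: 22.4
eef_pos: [611.0, -27.6, 39.5]
tool_rot: [-3.142, -0.007, 1.514]
force: [0.3, 10.8, 6.6]
width: 12.3
```

Call:
drive_tool:
  deltas: "0.001 0 -0.0005 0 0; 0.001 0 -0.0005 0 0; 0.001 0 -0.0005 0 0.03; 0.001 0 -0.0005 0 0.03; 0.001 0 -0.0005 0 0.03; 0.001 0 -0.0005 0 0.03; 0.001 0 -0.03 0 0.03; 0.001 0 -0.08 0 0.03; 0.001 0 -0.1 0 0.03; 0.001 0 -0.12 0 0.03; 0.001 0 -0.12 0 0.03"

```text
clock: 23.78
eef_pos: [611.3, -32.4, 160.4]
tool_rot: [3.138, 0.0, 1.511]
force: [0.4, 0.2, -0.4]
width: 30.0
```

```bash
python3 - <<'E'
from h import *
p=shot('side'); overlay(p,220,400,230,350,4.4,'o14.png')
t=shot('top','t14.png');carriers(t)
go((510.7,-449.2,160,1.512))
E
```

```text
px 459 168 r 12.8 A 430 disc [ 718.7 -393.5] depthdisc [ 707.2 -373.8   12.2] post [ 711.1 -384.3   61.4] 305
px 484 257 r 12.2 A 444 disc [ 509.9 -451.9] depthdisc [ 510.3 -449.    11.7] post [ 510.8 -450.4   63.6] 42
px 414 354 r 13.5 A 571 disc [ 280.3 -293.3] depthdisc [ 280.8 -293.7   12.2] post None 0
clock 23.88 pos [609.9 -31.8 158.4] rot [-3.141 -0.     1.512] w 30.2 F [-0.4 -0.7 -1.1] q [-0.33  0.72  0.56  1.71 -0.49  0.85  0.39]
[ 510.7 -449.2  160.     1.5] -> [-0.4225 -0.0743 -0.0016] -0.0
```

View pics/o14.png

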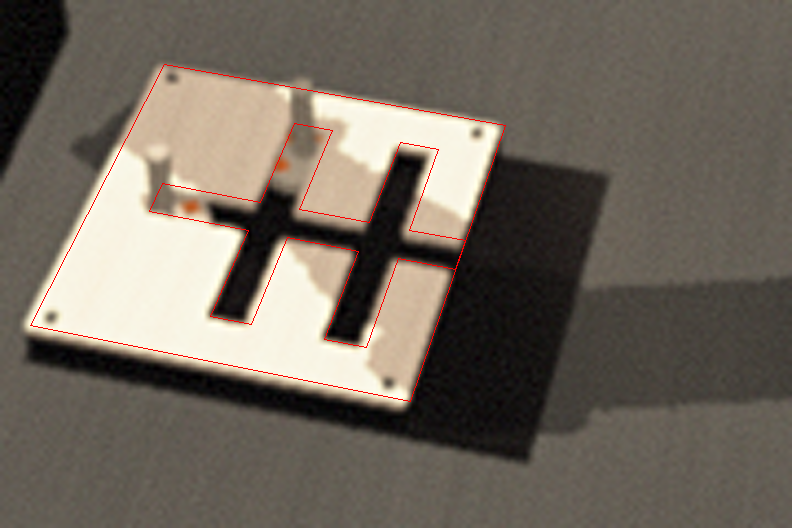

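View pics/t14.png

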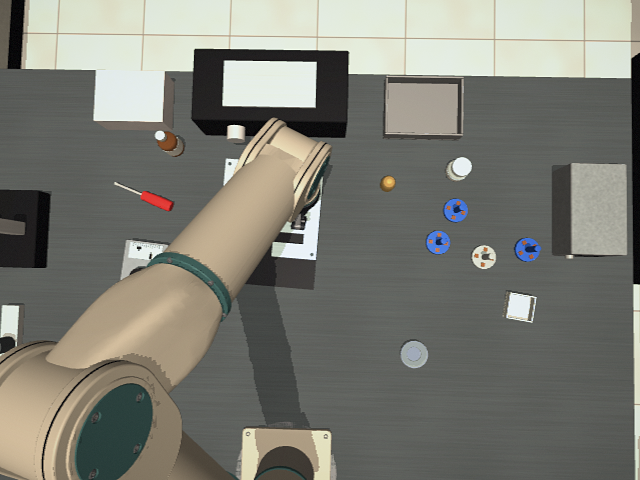

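Call:
drive_tool:
  deltas: "-0.05 -0.009 0 0 0.035; -0.422 -0.074 -0.002 0 0.035; -0.422 -0.074 -0.002 0 0.035; -0.422 -0.074 -0.002 0 0.035; -0.422 -0.074 -0.002 0 0.035; -0.422 -0.074 -0.002 0 0.035; -0.422 -0.074 -0.002 0 0.035; -0.422 -0.074 -0.002 0 0.035; -0.422 -0.074 -0.002 0 0.035; -0.422 -0.074 -0.002 0 0.035; -0.422 -0.074 -0.002 0 0.035"

```text
clock: 25.25
eef_pos: [512.6, -446.9, 160.7]
tool_rot: [3.142, -0.001, 1.514]
force: [-1.3, 0.3, -0.5]
width: 35.1
```

```bash
python3 - <<'E'
from h import *
t=shot('top','t15.png');p=shot('side');cv2.imwrite('pics/s15c.png',cv2.resize(p['color'][120:270,270:430][...,::-1],None,fx=4,fy=4,interpolation=cv2.INTER_CUBIC))
carriers(t)
go((511,-449.2,31.5,1.512))
E
```

```text
px 459 168 r 12.8 A 429 disc [ 718.7 -393.5] depthdisc [ 705.1 -378.3   12.3] post [ 711.  -384.5   61.3] 303
px 484 257 r 12.2 A 434 disc [ 509.9 -451.9] depthdisc [ 510.5 -449.4   12. ] post [ 510.9 -450.2   63.7] 43
clock 25.35 pos [ 512.3 -447.6  161. ] rot [ 3.141 -0.     1.513] w 35.1 F [ 0.2 -0.5 -0.1] q [ 0.4   0.8   0.51  1.5  -0.44  0.96  0.98]
[ 511.  -449.2   31.5    1.5] -> [-0.0017 -0.0012  0.1295] 0.1
```

View pics/s15c.png

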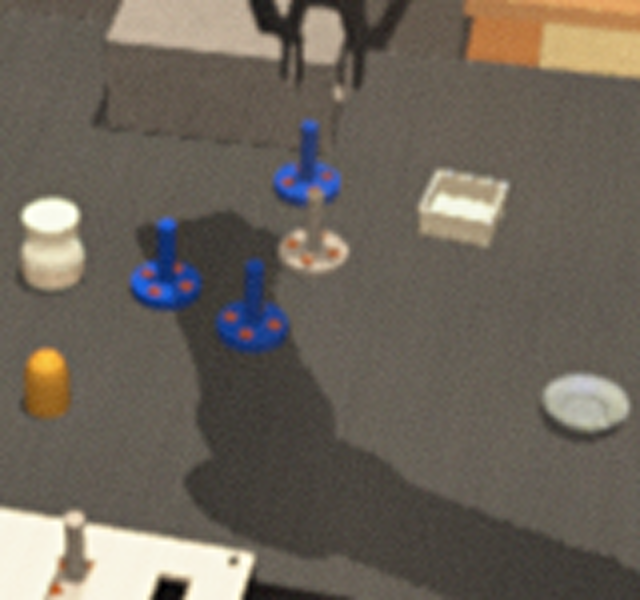

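View pics/t15.png

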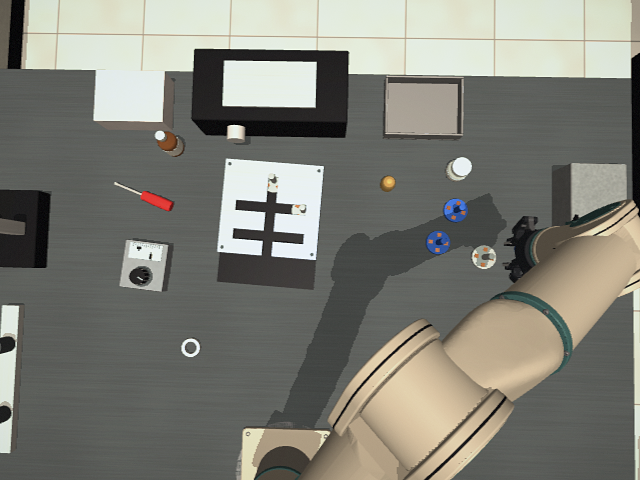

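```bash
python3 - <<'E'
from h import *
t=shot('top');P=cloud(t)
b=P[170:200,575:600].reshape(-1,3); print('box top',np.round(np.nanmedian(b,0),1)); 
b=P[165:250,572:575].reshape(-1,3); print(np.round(np.nanmin(b,0)),np.round(np.nanmax(b,0)))
for (u,v) in [(600,215),(615,208),(560,250),(600,260),(630,230),(522,235),(580,225),(545,235)]: print(u,v,np.round(P[v,u]))
E
```

```text
box top [ 670.1 -646.8   92.1]
[ 499. -621.   88.] [ 713. -356.  597.]
600 215 [ 545. -419.  539.]
615 208 [ 554. -436.  541.]
560 250 [ 498. -347.  587.]
600 260 [ 487. -377.  613.]
630 230 [ 526. -446.  554.]
522 235 [ 546. -456.  218.]
580 225 [ 534. -402.  526.]
545 235 [ 532. -421.  390.]
```

Call:
drive_tool:
  deltas: "-0.0015 -0.001 0.05 0 0.035; -0.0015 -0.001 0.1 0 0.035; -0.0015 -0.001 0.127 0 0.035; -0.0015 -0.001 0.1295 0 0.035; -0.0015 -0.001 0.1295 0 0.035; -0.0015 -0.001 0.1295 0 0.0; -0.0015 -0.001 0.1295 0 0.0; -0.0015 -0.001 0.1295 0 0.0; -0.0015 -0.001 0.1295 0 0.0; -0.0015 -0.001 0.1295 0 0.0"

```text
clock: 26.65
eef_pos: [511.5, -451.1, 33.2]
tool_rot: [3.139, 0.002, 1.512]
force: [0.9, -0.2, 6.5]
width: 12.1
```

```bash
python3 - <<'E'
from h import *
st((-48,0,49),off=(2,-3))
go((450,-300,49),(445,-60,49))
E
```

```text
clock 26.65 pos [ 511.5 -451.1   33.2] rot [3.139e+00 2.000e-03 1.512e+00] w 12.1 F [ 0.9 -0.2  6.5] q [ 0.45  0.95  0.43  1.56 -0.52  0.74  1.05]
[453.8  55.8  49.    1.5] -> [ 0.5027 -0.0874 -0.0169] -0.0
clock 26.65 pos [ 511.5 -451.1   33.2] rot [3.139e+00 2.000e-03 1.512e+00] w 12.1 F [ 0.9 -0.2  6.5] q [ 0.45  0.95  0.43  1.56 -0.52  0.74  1.05]
[ 450 -300   49] -> [ 0.1472 -0.0702 -0.0162] 0.0
[445 -60  49] -> [ 0.3865 -0.0894 -0.0167] 0.0
```

Call:
drive_tool:
  deltas: "0 0 -0.01 0 0; 0 -0.01 -0.017 0 0; 0.005 -0.035 -0.017 0 0; 0.02 -0.065 -0.017 0 0; 0.05 -0.085 -0.017 0 0; 0.1 -0.09 -0.017 0 0; 0.15 -0.09 -0.017 0 0; 0.2 -0.09 -0.017 0 0; 0.25 -0.09 -0.017 0 0; 0.3 -0.09 -0.017 0 0; 0.34 -0.09 -0.017 0 0; 0.36 -0.09 -0.017 0 0"

```text
clock: 28.15
eef_pos: [441.0, -83.1, 48.8]
tool_rot: [-3.141, -0.001, 1.514]
force: [0.6, 0.3, -1.8]
width: 12.3
```

```bash
python3 - <<'E'
from h import *
st((-46,0,49),off=(2,-3))
E
```

```text
clock 28.15 pos [441.  -83.1  48.8] rot [-3.141e+00 -1.000e-03  1.514e+00] w 12.3 F [ 0.6  0.3 -1.8] q [-0.1   0.72  0.33  2.21 -0.75  0.32  0.82]
[455.8  55.7  49.    1.5] -> [0.1394 0.0069 0.    ] 0.1
```

Call:
drive_tool:
  deltas: "0.02 0 0 0 0; 0.05 0.002 0 0 0; 0.085 0.005 0 0 0; 0.115 0.007 0 0 0; 0.135 0.007 0 0 0; 0.1395 0.007 0 0 0; 0.1395 0.007 0 0 0"

```text
clock: 29.02
eef_pos: [456.9, 52.5, 48.7]
tool_rot: [3.141, 0.001, 1.511]
force: [-0.1, -1.0, -0.9]
width: 12.3
```

```bash
python3 - <<'E'
from h import *
st((-46,0,41.6),(10,0,41.6),off=(2,-3))
p=shot('side'); overlay(p,220,400,230,350,4.4,'o16.png'); s=ctrl.read_state()['eef_pos']; meas(p,(s[0],s[1]+2),s[2]-33)
E
```

```text
clock 29.02 pos [456.9  52.5  48.7] rot [3.141e+00 1.000e-03 1.511e+00] w 12.3 F [-0.1 -1.  -0.9] q [-0.44  0.73  0.4   2.19 -0.8   0.37  0.57]
[455.8  55.7  41.6   1.5] -> [ 0.0031 -0.0013  0.0071] -0.0
[511.7  52.4  41.6   1.5] -> [0.0032 0.0547 0.0072] -0.0
disc n 249 z med 24.9 bbox mid [457.8  58.6] ext [55.2 53.7 12.7] mean [457.1  60.6  25. ]
```

View pics/o16.png

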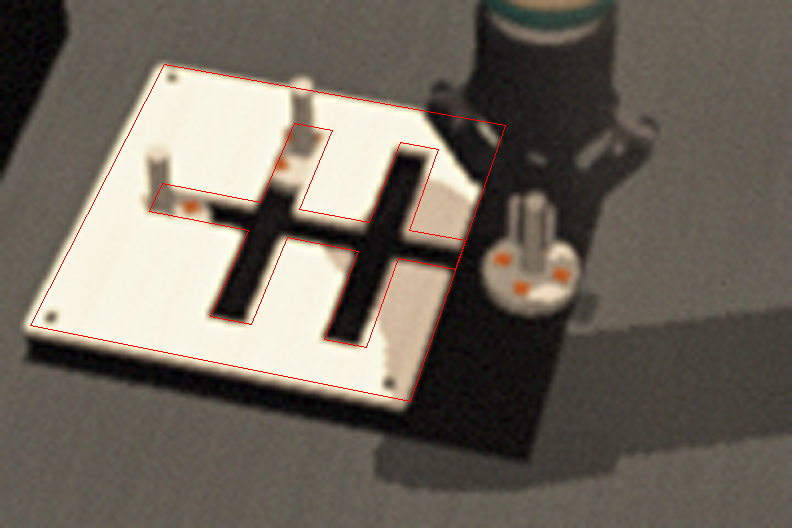

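Call:
drive_tool:
  deltas: "0.003 -0.001 0.004 0 0; 0.003 -0.001 0.0071 0 0; 0.003 -0.001 0.0071 0 0; 0.003 0.01 0.0071 0 0; 0.003 0.022 0.0071 0 0; 0.003 0.034 0.0071 0 0; 0.003 0.046 0.0071 0 0; 0.003 0.055 0.0071 0 0; 0.003 0.055 0.0071 0 0"

```text
clock: 30.2
eef_pos: [513.0, 52.9, 41.3]
tool_rot: [3.141, 0.0, 1.512]
force: [-0.1, 0.3, -1.0]
width: 12.1
```

```bash
python3 - <<'E'
from h import *
st((113,0,41.5),off=(2,-3))
p=shot('side'); overlay(p,220,400,230,350,4.4,'o17.png')
E
```

```text
clock 30.2 pos [513.   52.9  41.3] rot [3.141 0.    1.512] w 12.1 F [-0.1  0.3 -1. ] q [-0.45  0.8   0.45  2.04 -0.76  0.47  0.52]
[614.5  46.4  41.5   1.5] -> [-5.000e-04  1.018e-01 -1.000e-04] -0.0
```

View pics/o17.png

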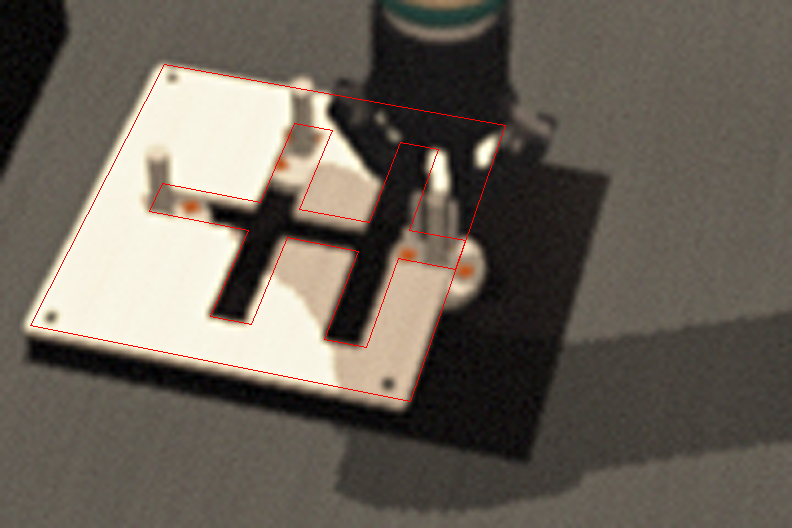

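Call:
drive_tool:
  deltas: "0 0.012 0 0 0; 0 0.026 0 0 0; 0 0.042 0 0 0; 0 0.058 0 0 0; 0 0.074 0 0 0; 0 0.09 0 0 0; 0 0.099 0 0 0; 0 0.102 0 0 0; 0 0.102 0 0 0; 0 0.102 0 0 0"

```text
clock: 31.5
eef_pos: [613.3, 47.1, 41.3]
tool_rot: [-3.141, -0.0, 1.511]
force: [0.2, 0.4, -1.9]
width: 12.2
```

```bash
python3 - <<'E'
from h import *
st((113,0,41.5),(113,60,41.5),off=(2.5,-3))
E
```

```text
clock 31.5 pos [613.3  47.1  41.3] rot [-3.141 -0.     1.511] w 12.2 F [ 0.2  0.4 -1.9] q [-0.44  0.9   0.53  1.76 -0.69  0.67  0.43]
[615.   46.4  41.5   1.5] -> [-0.0006  0.0017 -0.0002] -0.0
[618.5 106.3  41.5   1.5] -> [ 0.0594  0.0017 -0.0002] -0.0
```

Call:
drive_tool:
  deltas: "0 0.0015 0 0 0; 0 0.0015 0 0 0; 0.008 0.0015 0 0 0; 0.018 0.0015 0 0 0; 0.03 0.0015 0 0 0; 0.042 0.0015 0 0 0; 0.054 0.0015 0 0 0; 0.06 0.0015 0 0 0; 0.06 0.0015 0 0 0"

```text
clock: 32.62
eef_pos: [619.0, 107.5, 41.3]
tool_rot: [-3.142, -0.0, 1.513]
force: [0.4, -0.4, -2.6]
width: 12.4
```

```bash
python3 - <<'E'
from h import *
st((113,76,39),off=(2.5,-3))
p=shot('side'); overlay(p,220,400,230,350,4.4,'o18.png')
E
```

```text
clock 32.62 pos [619.  107.5  41.3] rot [-3.142 -0.     1.513] w 12.4 F [ 0.4 -0.4 -2.6] q [-0.53  0.92  0.55  1.73 -0.7   0.7   0.33]
[619.5 122.2  39.    1.5] -> [ 0.0148 -0.0004  0.0023] 0.0
```

View pics/o18.png

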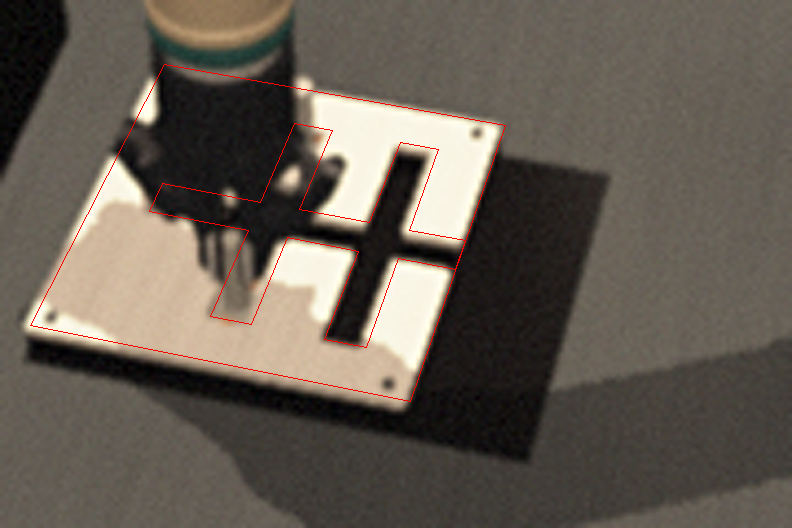

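Call:
drive_tool:
  deltas: "0.003 0 0.0015 0 0; 0.006 0 0.0023 0 0; 0.009 0 0.0023 0 0; 0.012 0 0.0023 0 0; 0.014 0 0.0023 0 0; 0.016 0 0.0023 0 0; 0.017 0 0.0023 0 0; 0.017 0 0.0023 0 0"

```text
clock: 33.67
eef_pos: [620.2, 123.7, 39.2]
tool_rot: [3.141, 0.0, 1.511]
force: [0.7, -2.4, 1.9]
width: 11.9
```

Call:
drive_tool:
  deltas: "0.001 0 0 0 0; 0.002 0 0 0 0; 0.002 0 0 0 0"

```text
clock: 34.05
eef_pos: [620.3, 125.4, 39.2]
tool_rot: [3.141, 0.0, 1.511]
force: [0.4, -2.7, 1.9]
width: 12.2
```

Call:
drive_tool:
  deltas: "0.001 0 0 0 0; 0.002 0 0 0 0; 0.0025 0 0 0 0; 0.0025 0 0 0 0"

```text
clock: 34.55
eef_pos: [620.3, 125.7, 39.3]
tool_rot: [3.141, 0.003, 1.51]
force: [-0.7, -6.3, 4.4]
width: 12.0
```

```bash
python3 - <<'E'
from h import *
go()
p=shot('side'); overlay(p,220,400,230,350,4.4,'o19.png')
E
```

```text
clock 34.55 pos [620.3 125.7  39.3] rot [3.141e+00 3.000e-03 1.510e+00] w 12.0 F [-0.7 -6.3  4.4] q [-0.56  0.93  0.56  1.71 -0.7   0.71  0.3 ]
```

View pics/o19.png

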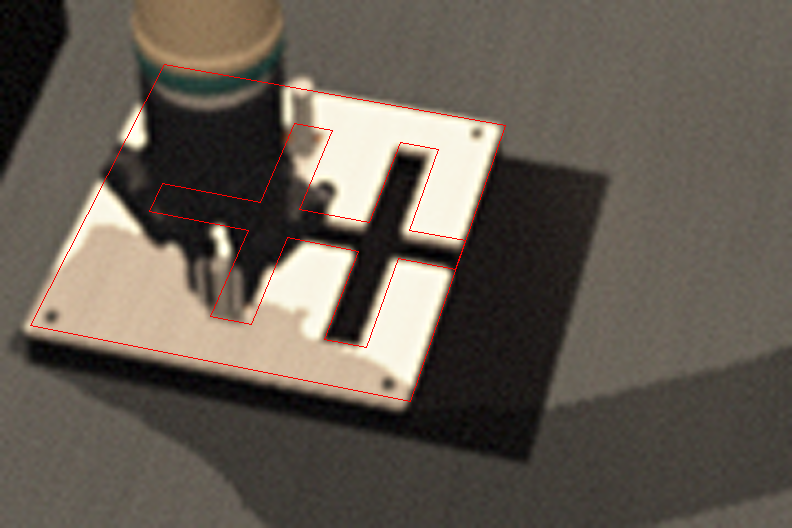

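Contact now; one more small push to confirm it is blocked, then release.

Call:
drive_tool:
  deltas: "0.001 0 0 0 0; 0.002 0 0 0 0; 0.002 0 0 0 0"

```text
clock: 34.98
eef_pos: [620.3, 125.9, 39.4]
tool_rot: [3.141, 0.005, 1.509]
force: [-1.0, -8.8, 4.7]
width: 12.2
```

Call:
drive_tool:
  deltas: "-0.001 0 -0.0005 0 0; -0.001 0 -0.0005 0 0; -0.001 0 -0.0005 0 0.03; -0.001 0 -0.0005 0 0.03; -0.001 0 -0.0005 0 0.03; -0.001 0 -0.0005 0 0.03; -0.001 0 -0.03 0 0.03; -0.001 0 -0.08 0 0.03; -0.001 0 -0.1 0 0.03; -0.001 0 -0.14 0 0.03; -0.001 0 -0.14 0 0.03"

```text
clock: 36.35
eef_pos: [622.2, 129.3, 181.9]
tool_rot: [3.136, -0.001, 1.512]
force: [-0.2, -0.2, -0.0]
width: 29.8
```

```bash
python3 - <<'E'
from h import *
p=shot('side'); overlay(p,220,400,230,350,4.4,'o20.png')
t=shot('top','t20.png')
go((300,-150,250,1.512),(420,-150,250,1.512))
E
```

```text
clock 36.45 pos [619.9 129.7 178.7] rot [-3.141e+00 -1.000e-03  1.512e+00] w 29.8 F [-0.6  0.3 -0.3] q [-0.64  0.76  0.69  1.63 -0.56  0.96  0.19]
[ 300.  -150.   250.     1.5] -> [-0.298  -0.303  -0.0712] -0.0
[ 420.  -150.   250.     1.5] -> [-0.2909 -0.1832 -0.0713] -0.0
```

View pics/o20.png

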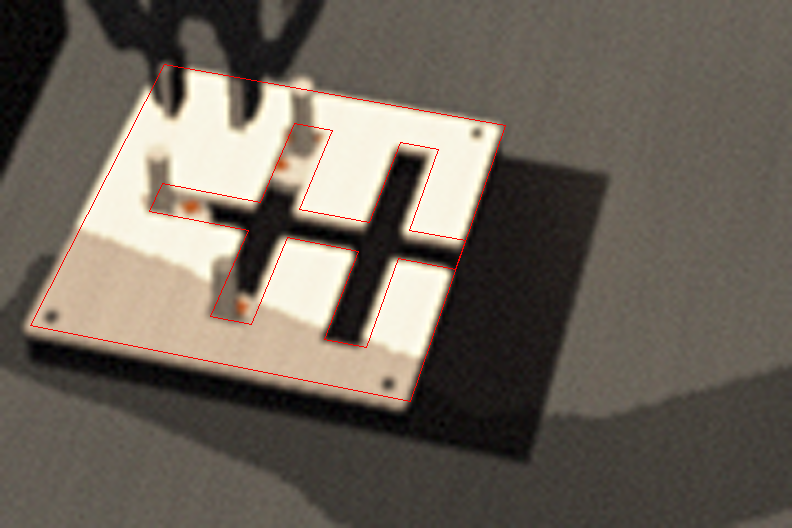

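View pics/t20.png

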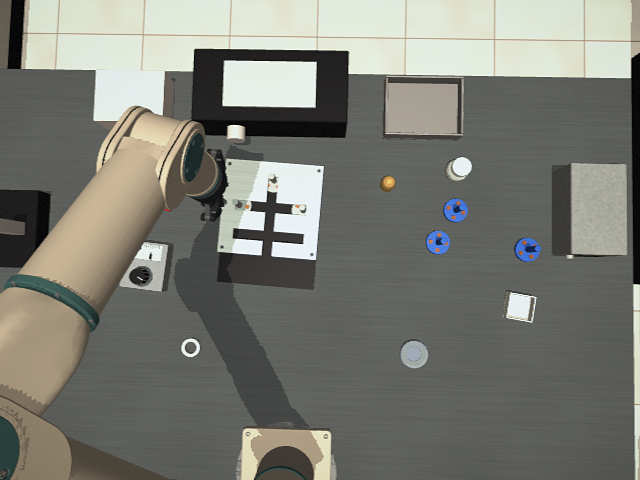

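Call:
drive_tool:
  deltas: "0 0 -0.04 0 0.05; -0.29 -0.183 -0.071 0 0.05; -0.29 -0.183 -0.071 0 0.05; -0.29 -0.183 -0.071 0 0.05; -0.29 -0.183 -0.071 0 0.05; -0.29 -0.183 -0.071 0 0.05; -0.29 -0.183 -0.071 0 0.05; -0.29 -0.183 -0.071 0 0.05; -0.29 -0.183 -0.071 0 0.05"

```text
clock: 37.58
eef_pos: [420.7, -148.4, 249.3]
tool_rot: [-3.14, -0.001, 1.513]
force: [-0.9, 0.9, -0.2]
width: 49.9
```

```bash
python3 - <<'E'
from h import *
p=shot('side','s21.png');t=shot('top','t21.png'); P=cloud(t)
c,s=np.cos(TH),np.sin(TH)
for n,(x,y) in dict(far=(178,0),rl=(113,75),rr=(113,-75)).items():
    w=S(x,y); m=(np.hypot(P[...,0]-w[0],P[...,1]-w[1])<25)&(P[...,2]>58)&(P[...,2]<80)
    q=P[m].mean(0); d=(q[:2]-O)@np.array([[c,-s],[s,c]]); print(n,m.sum(),np.round(q,1),'stage',np.round(d,1))
cv2.imwrite('pics/t21c.png',cv2.resize(t['color'][155:262,215:330][...,::-1],None,fx=5,fy=5,interpolation=cv2.INTER_CUBIC))
cv2.imwrite('pics/s21k.png',cv2.resize(p['color'][350:415,275:350][...,::-1],None,fx=8,fy=8,interpolation=cv2.INTER_CUBIC))
cv2.imwrite('pics/t21k.png',cv2.resize(t['color'][235:300,110:180][...,::-1],None,fx=8,fy=8,interpolation=cv2.INTER_CUBIC))
for th in ('focus_unit','knob_grip','pointer_tip','mark_tip'):
  for q,nm in ((t,'top'),(p,'side')):
    for d in models.landmark_of(q,th)[:2]: print(th,nm,round(d['score'],2),np.round(d['point'],1),np.round(atz(q,*d['point'],{'focus_unit':0,'knob_grip':60}.get(th,43)),1))
E
```

```text
far 35 [677.7  43.6  70.7] stage [178.5  -1.9]
rl 38 [621.7 121.9  69.6] stage [117.9  72.9]
rr 33 [608.9 -28.4  70.2] stage [114.  -77.8]
focus_unit top 0.96 [151.2 264.4] [472.5 334.6   0. ]
focus_unit side 0.92 [313.4 388.7] [472.  336.9   0. ]
focus_unit side 0.21 [312.3 271.5] [546.9 -25.7   0. ]
knob_grip top 0.76 [137. 276.] [445.2 343.2  60. ]
mark_tip side 0.72 [290.9 267. ] [596.5  12.5  43. ]
```

View pics/t21c.png

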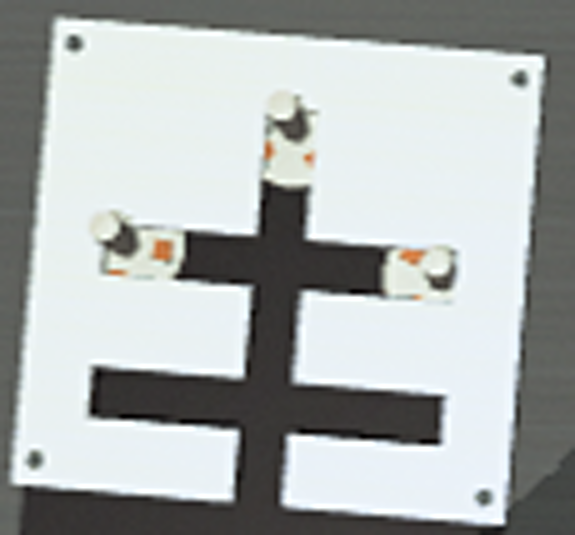

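View pics/s21k.png

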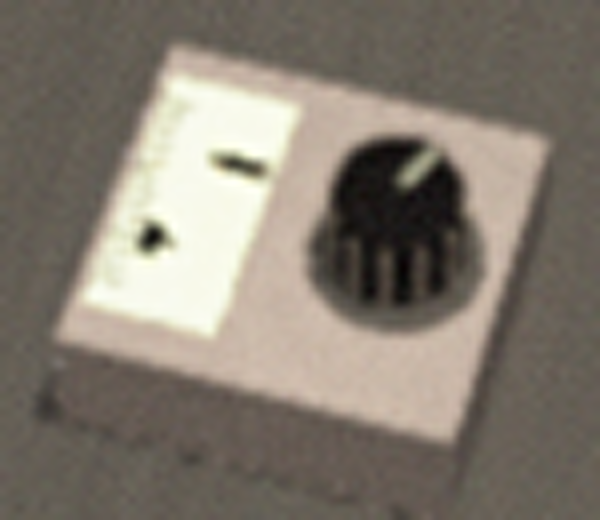

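View pics/t21k.png

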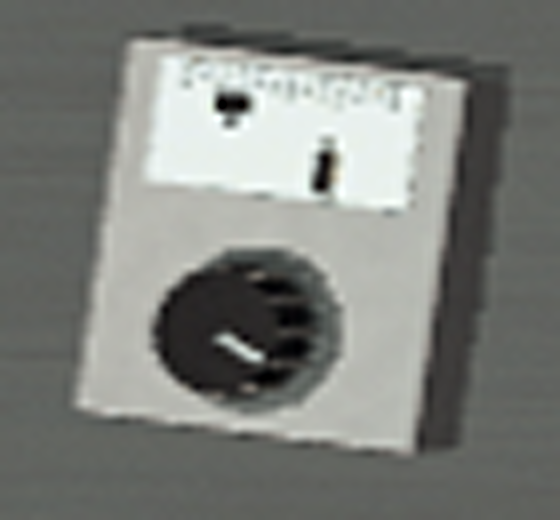

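```bash
python3 - <<'E'
from h import *
t=shot('top'); p=shot('side')
c,s=np.cos(TH),np.sin(TH)
def stg(q,u,v,z): return (atz(q,u,v,z)[:2]-O)@np.array([[c,-s],[s,c]])
g=t['color'].astype(int).sum(-1)
# sample disc edge along slot centrelines at z=16, in stage coords
def prof(q,f0,rng):
    img=q['color'].astype(np.float32).mean(-1); 
    uv=np.array([proj(q,(*S(*f0(r)),16)) for r in rng],np.float32)
    v=cv2.remap(img,uv[:,0].reshape(-1,1),uv[:,1].reshape(-1,1),cv2.INTER_LINEAR)[:,0]; return v
for nm,q in (('top',t),('side',p)):
  r=np.arange(30,65,1.)
  for n,f0,rr in (('rl',lambda r:(113,r),r),('rr',lambda r:(113,-r),r),('far',lambda r:(r,0),np.arange(125,170,1.))):
    v=prof(q,f0,rr); mid=(v.min()+v.max())/2; k=np.argmax(v>mid); print(nm,n,'edge',round(rr[k-1]+(mid-v[k-1])/(v[k]-v[k-1]),1),'expected',150 if n=='far' else 47)
E
```

```text
top rl edge 47.4 expected 47
top rr edge 48.3 expected 47
top far edge 151.9 expected 150
side rl edge 49.5 expected 47
side rr edge 42.2 expected 47
side far edge 134.6 expected 150
```

```bash
python3 - <<'E'
from h import *
t=shot('top'); p=shot('side')
for nm,q in (('top',t),('side',p)):
    P=cloud(q); near=(abs(P[...,0]-470)<90)&(abs(P[...,1]-337)<90)
    h=near&(abs(P[...,2]-40)<6); 
    h2=near&(P[...,2]>30)
    Q=P[h2]; r=cv2.minAreaRect(P[h][:,:2].astype(np.float32)); print(nm,'rect',r)
    k=near&(P[...,2]>58); Q=P[k]; print('knob',k.sum(),np.round(np.median(Q[:,2]),1),np.round(Q.mean(0),1),'circ',cv2.minEnclosingCircle(Q[:,:2].astype(np.float32)))
    k=near&(P[...,2]>66); Q=P[k]; print('knobtop',k.sum(),np.round(Q.mean(0),1),cv2.minEnclosingCircle(Q[:,:2].astype(np.float32)))
# colour-contour housing top at z=40 in top view
c=t['color'].astype(int); m=((c.min(-1)>120)).astype(np.uint8); M=np.zeros_like(m);M[225:305,105:185]=m[225:305,105:185]
M=cv2.morphologyEx(M,cv2.MORPH_CLOSE,np.ones((3,3)))
n,l,st,_=cv2.connectedComponentsWithStats(M);k=1+np.argmax(st[1:,4])
ct=max(cv2.findContours((l==k).astype(np.uint8),0,1)[0],key=len)[:,0]
W=np.array([atz(t,a,b,40)[:2] for a,b in ct],np.float32); r=cv2.minAreaRect(W); print(r,cv2.boxPoints(r))
E
```

```text
top rect ((470.36529541015625, 336.3077697753906), (102.22228240966797, 109.83235931396484), 84.35446166992188)
knob 238 70.9 [445.6 336.9  70. ] circ ((445.9898986816406, 339.35211181640625), 19.47414779663086)
knobtop 210 [445.5 338.4  71.1] ((445.2621765136719, 338.35394287109375), 18.945972442626953)
side rect ((472.53302001953125, 340.51507568359375), (103.55357360839844, 110.6989974975586), 84.34407806396484)
knob 249 68.9 [447.3 345.7  67.8] circ ((447.386962890625, 342.0390319824219), 20.37908363342285)
knobtop 195 [447.2 343.9  69.5] ((446.2458190917969, 342.4880676269531), 19.50934410095215)
((470.2633972167969, 337.9556884765625), (99.90911865234375, 108.74197387695312), 84.23857879638672) [[411.15228 293.71158]
 [519.345   282.79538]
 [529.3745  382.1998 ]
 [421.18182 393.116  ]]
```

```bash
cat >> h.py <<'E'
def rect(q,C,yaw,fn=None,z=43,xr=(10,60),yr=(-45,45),sc=8):
    # rectified picture in focus-unit coords: columns = -y (left->right = +y->-y), rows = -x (top = far)
    c,s=np.cos(yaw),np.sin(yaw)
    X=np.arange(xr[1],xr[0],-1/sc);Y=np.arange(yr[1],yr[0],-1/sc)
    yy,xx=np.meshgrid(Y,X)
    wx=C[0]+c*xx-s*yy; wy=C[1]+s*xx+c*yy
    E=np.array(q['extrinsics']); W=np.stack([wx,wy,np.full_like(wx,z)],-1)-E[:3,3]; cc=W@E[:3,:3]
    u=cc[...,0]/cc[...,2]*f(q)+q['cx']; v=cc[...,1]/cc[...,2]*f(q)+q['cy']
    im=cv2.remap(q['color'],u.astype(np.float32),v.astype(np.float32),cv2.INTER_CUBIC)
    if fn: cv2.imwrite('pics/'+fn,im[...,::-1])
    return im,X,Y
E
python3 - <<'E'
from h import *
t=shot('top'); p=shot('side')
rect(t,(470.3,338),-0.1,'rt.png'); rect(p,(473,340.4),-0.1,'rs.png')
go((445,339.3,150,-0.2))
E
```

```text
clock 38.38 pos [ 420.5 -149.4  250.1] rot [ 3.142 -0.     1.512] w 50.0 F [ 0.6 -0.3  0. ] q [-0.3   0.41  0.8   2.05 -0.39  0.84  0.67]
[ 4.450e+02  3.393e+02  1.500e+02 -2.000e-01] -> [ 0.4893 -0.0045  0.1002] 98.1
```

View pics/rt.png

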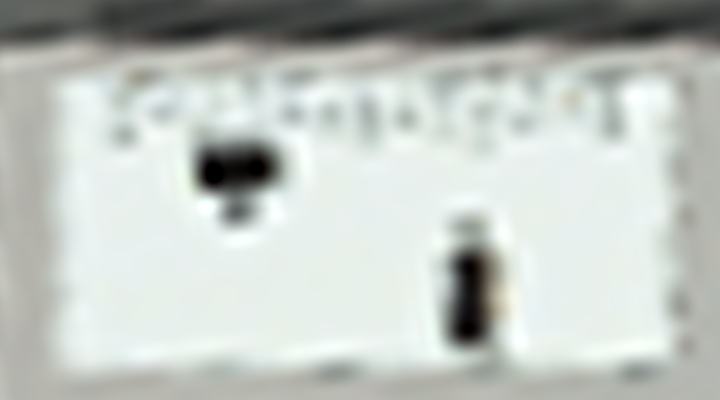

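View pics/rs.png

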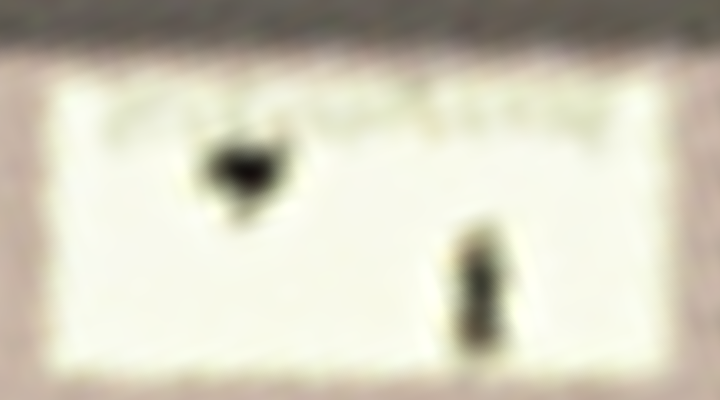

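Call:
drive_tool:
  deltas: "0.05 0 0 10 0.055; 0.49 -0.0045 0.1 98 0.055; 0.49 -0.0045 0.1 98 0.055; 0.49 -0.0045 0.1 98 0.055; 0.49 -0.0045 0.1 98 0.055; 0.49 -0.0045 0.1 98 0.055; 0.49 -0.0045 0.1 98 0.055; 0.49 -0.0045 0.1 98 0.055; 0.49 -0.0045 0.1 98 0.055; 0.49 -0.0045 0.1 98 0.055; 0.49 -0.0045 0.1 98 0.055; 0.49 -0.0045 0.1 98 0.055"

```text
clock: 39.88
eef_pos: [445.4, 338.8, 150.8]
tool_rot: [-3.141, -0.0, -0.2]
force: [-0.3, 0.9, -0.3]
width: 55.2
```

```bash
python3 - <<'E'
from h import *
p=shot('side','s22.png');t=shot('top','t22.png')
go((445,339.3,44,-0.2))
E
```

```text
clock 39.98 pos [445.4 339.2 150.7] rot [-3.14  0.   -0.2 ] w 54.9 F [ 0.7 -0.2  0.2] q [-1.33  0.92  1.15  1.87 -0.98  1.06 -1.53]
[ 4.450e+02  3.393e+02  4.400e+01 -2.000e-01] -> [-4.000e-04  1.000e-04  1.067e-01] 0.0
```

View pics/s22.png

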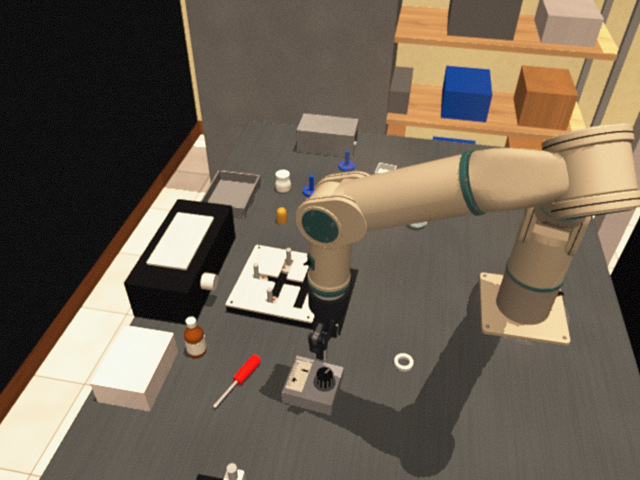

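Call:
drive_tool:
  deltas: "0 0 0.02 10 0.055; 0 0 0.03 20 0.055; 0 0 0.04 30 0.055; 0 0 0.04 40 0.055; 0 0 0.04 40 0.055"

```text
clock: 40.6
eef_pos: [445.2, 339.6, 110.3]
tool_rot: [-3.141, 0.0, -0.895]
force: [-0.7, 0.1, -0.2]
width: 55.0
```

```bash
python3 - <<'E'
from h import *
go((445,339.3,44))
E
```

```text
clock 40.6 pos [445.2 339.6 110.3] rot [-3.141  0.    -0.895] w 55.0 F [-0.7  0.1 -0.2] q [-1.32  0.99  1.13  1.9  -1.08  1.03 -2.16]
[445.  339.3  44. ] -> [0.0001 0.0004 0.0663] 0.0
```

Call:
drive_tool:
  deltas: "0 0.0003 0.03 0 0.055; 0 0.0003 0.055 0 0.055; 0 0.0003 0.0663 0 0.055; 0 0.0003 0.0663 0 0.055; 0 0.0003 0.0663 0 0.055"

```text
clock: 41.22
eef_pos: [445.4, 339.8, 44.5]
tool_rot: [-3.14, -0.0, -0.896]
force: [-0.6, -0.2, 0.1]
width: 55.2
```

```bash
python3 - <<'E'
from h import *
go((445,339.3,44))
p=shot('side');cv2.imwrite('pics/s23k.png',cv2.resize(p['color'][320:420,265:365][...,::-1],None,fx=6,fy=6,interpolation=cv2.INTER_CUBIC))
E
```

```text
clock 41.23 pos [445.4 339.8  44.5] rot [-3.14  -0.    -0.896] w 55.2 F [-0.6 -0.2  0.1] q [-1.21  0.98  0.88  1.93 -1.09  0.81 -2.17]
[445.  339.3  44. ] -> [0.0001 0.0006 0.0005] 0.0
```

View pics/s23k.png

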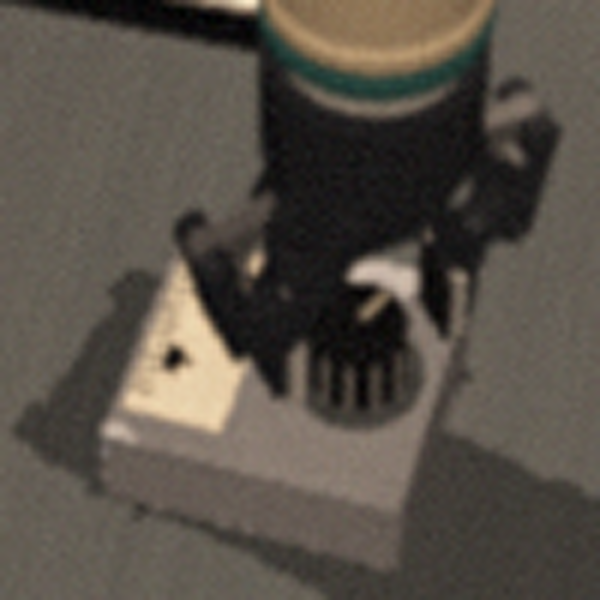

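Call:
drive_tool:
  deltas: "0 0 0 0 0.03; 0 0 0 0 0.03; 0 0 0 0 0.03; 0 0 0 0 0.03"

```text
clock: 41.78
eef_pos: [447.7, 341.9, 45.5]
tool_rot: [-3.135, -0.001, -0.896]
force: [2.8, 4.0, 4.8]
width: 34.0
```

```bash
python3 - <<'E'
from h import *
s=ctrl.read_state();R=Ro.from_euler('xyz',s['tool_rot']).as_matrix();print(R.T@s['force'],s['torque'],s['width'],s['eef_pos'])
E
```

```text
[-1.41345037 -4.70618993 -4.7407189 ] [ 0.72512315 -0.69280454  0.0168819 ] 33.99800542688324 [447.72737393 341.91137915  45.45802184]
```

Call:
drive_tool:
  deltas: "0 -0.002 0 0 0.02; 0 -0.004 0 0 0.02; 0 -0.004 0 0 0.02; 0 -0.004 0 -5 0.02; 0 -0.004 0 -10 0.02; 0 -0.004 0 -10 0.02"

```text
clock: 42.52
eef_pos: [447.9, 342.1, 45.4]
tool_rot: [-3.141, 0.001, -0.721]
force: [-2.3, -1.6, 12.7]
width: 34.4
```

```bash
python3 - <<'E'
from h import *
s=ctrl.read_state();R=Ro.from_euler('xyz',s['tool_rot']).as_matrix();print(R.T@s['force'],s['torque'],s['width'],s['eef_pos'],s['tool_rot'])
p=shot('side');t=shot('top')
rect(t,(470.3,338),-0.1,'rt2.png'); rect(p,(473,340.4),-0.1,'rs2.png')
E
```

```text
[ -0.67877018   2.72999568 -12.70013221] [-0.23166003  0.64073982  0.03507339] 34.42659382299776 [447.93059506 342.08191841  45.38748362] [-3.14088712e+00  7.21536876e-04 -7.21421906e-01]
```

View pics/rs2.png

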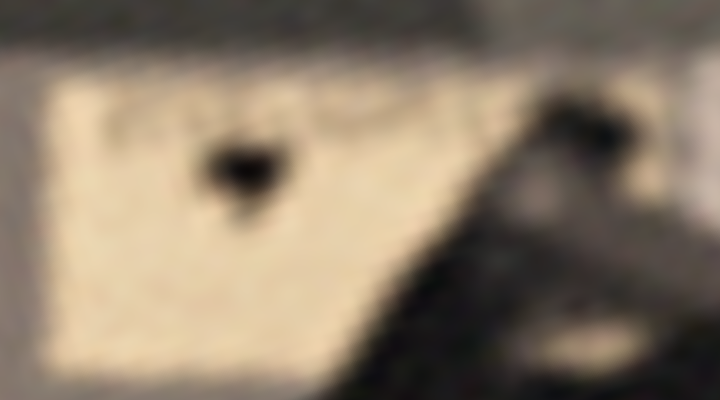

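Call:
drive_tool:
  deltas: "0 0 -0.001 -8 0.02; 0 0 -0.001 -18 0.02; 0 0 -0.001 -28 0.02; 0 0 -0.001 -38 0.02; 0 0 -0.001 -48 0.02; 0 0 -0.001 -58 0.02; 0 0 -0.001 -68 0.02; 0 0 -0.001 -78 0.02; 0 0 -0.001 -88 0.02; 0 0 -0.001 -98 0.02; 0 0 -0.001 -105 0.02; 0 0 -0.001 -105 0.02"

```text
clock: 44.12
eef_pos: [447.7, 343.1, 45.4]
tool_rot: [-3.14, -0.001, 1.11]
force: [-1.2, 1.3, 6.8]
width: 33.9
```

```bash
python3 - <<'E'
from h import *
s=ctrl.read_state();R=Ro.from_euler('xyz',s['tool_rot']).as_matrix();print(R.T@s['force'],s['torque'],s['width'],s['eef_pos'],s['tool_rot'],s['qpos'])
p=shot('side');t=shot('top')
rect(t,(470.3,338),-0.1,'rt3.png'); rect(p,(473,340.4),-0.1,'rs3.png')
E
```

```text
[ 0.64412368 -1.69376985 -6.78780775] [0.45222736 0.46537095 0.02207948] 33.898866030359706 [447.67089291 343.09998459  45.44072593] [-3.14047200e+00 -1.14695192e-03  1.10970902e+00] [-0.9566145   0.81712689  0.40443463  1.90711704 -0.59719733  0.53846217
 -0.60450526]
```

View pics/rs3.png

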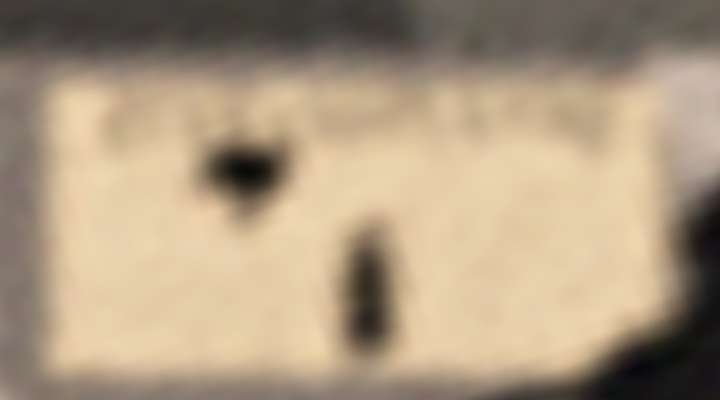

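View pics/rt3.png

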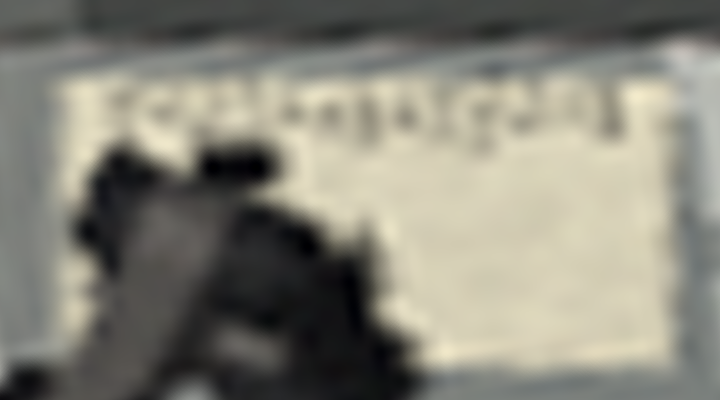

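Call:
drive_tool:
  deltas: "0 0 -0.0005 -8 0.02; 0 0 -0.0005 -18 0.02; 0 0 -0.0005 -28 0.02; 0 0 -0.0005 -38 0.02; 0 0 -0.0005 -48 0.02; 0 0 -0.0005 -58 0.02; 0 0 -0.0005 -68 0.02; 0 0 -0.0005 -78 0.02; 0 0 -0.0005 -88 0.02; 0 0 -0.0005 -98 0.02; 0 0 -0.0005 -108 0.02; 0 0 -0.0005 -112 0.02"

```text
clock: 45.72
eef_pos: [446.6, 342.5, 45.4]
tool_rot: [-3.141, -0.002, 3.066]
force: [-3.2, 0.7, 6.7]
width: 34.3
```

```bash
python3 - <<'E'
from h import *
s=ctrl.read_state();R=Ro.from_euler('xyz',s['tool_rot']).as_matrix();print(R.T@s['force'],s['torque'],s['width'],s['eef_pos'],s['tool_rot'],s['qpos'])
p=shot('side');t=shot('top')
rect(t,(470.3,338),-0.1,'rt4.png'); rect(p,(473,340.4),-0.1,'rs4.png')
E
```

```text
[ 3.23800871  0.46947939 -6.66572144] [ 0.24622711  0.74819401 -0.02476953] 34.31725855774014 [446.64176639 342.48536714  45.42963358] [-3.14097986e+00 -1.75935446e-03  3.06632469e+00] [-0.65153082  0.77334878 -0.08089009  1.89920127  0.12185949  0.4753825
  0.67749967]
```

View pics/rs4.png

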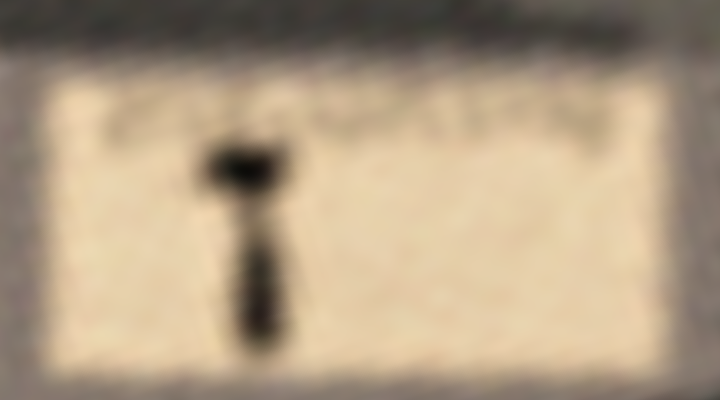

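View pics/rt4.png

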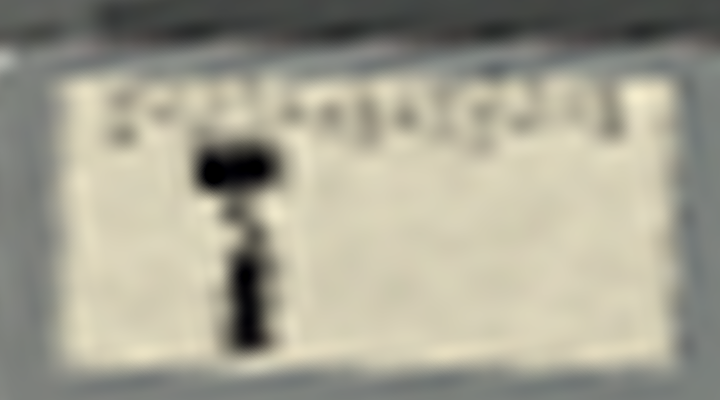

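```bash
cat >> h.py <<'E'
def pm():
    p=shot('side');t=shot('top')
    for nm,q,C in (('top',t,(470.3,338)),('side',p,(473,340.4))):
        im,X,Y=rect(q,C,-0.1); g=im.astype(float).mean(-1); bg=np.median(g[120:330,100:600])
        d=np.clip(bg*0.75-g,0,None)
        def cen(r0,r1,c0,c1):
            w=d[r0:r1,c0:c1]; return (w.sum(0)*np.arange(c0,c1)).sum()/w.sum()
        m=cen(140,200,170,310); 
        out=[cen(a,b,180,330) for a,b in ((245,295),(295,350),(245,350))]
        # orientation of scale edges: left/right boundaries at two rows
        e=[]
        for r in (120,330):
            row=g[r-8:r+8].mean(0); grd=np.diff(cv2.GaussianBlur(row.reshape(1,-1),(0,0),4)[0]); e.append((np.argmax(grd[20:110])+20,np.argmin(grd[620:700])+620))
        print(nm,'mark',round(m/8,2),'ptr',np.round(np.array(out)/8,2),'gap mm (ptr must go +y)',np.round((np.array(out)-m)/8,2),'edges',e)
E
python3 -c "
from h import *
pm()"
```

```text
top mark 29.4 ptr [30.99 30.97 30.98] gap mm (ptr must go +y) [1.58 1.57 1.58] edges [(np.int64(66), np.int64(670)), (np.int64(60), np.int64(672))]
side mark 30.72 ptr [32.38 32.44 32.41] gap mm (ptr must go +y) [1.66 1.72 1.7 ] edges [(np.int64(46), np.int64(656)), (np.int64(49), np.int64(668))]
```

Call:
drive_tool:
  deltas: "0 0 0 -6 0.02; 0 0 0 -11 0.02; 0 0 0 -13.3 0.02; 0 0 0 -13.3 0.02; 0 0 0 -13.3 0.02"

```text
clock: 46.55
eef_pos: [446.7, 342.3, 45.4]
tool_rot: [-3.141, -0.002, -2.988]
force: [-4.9, 0.6, 6.6]
width: 34.2
```

```bash
python3 -c "
from h import *
pm();pm();print(ctrl.read_state()['tool_rot'])"
```

```text
top mark 29.4 ptr [29.51 29.35 29.43] gap mm (ptr must go +y) [ 0.11 -0.05  0.02] edges [(np.int64(66), np.int64(671)), (np.int64(61), np.int64(672))]
side mark 30.72 ptr [30.75 30.72 30.73] gap mm (ptr must go +y) [ 0.02 -0.    0.01] edges [(np.int64(46), np.int64(662)), (np.int64(48), np.int64(668))]
top mark 29.41 ptr [29.51 29.33 29.41] gap mm (ptr must go +y) [ 0.1  -0.08  0.  ] edges [(np.int64(66), np.int64(670)), (np.int64(61), np.int64(672))]
side mark 30.71 ptr [30.71 30.73 30.72] gap mm (ptr must go +y) [-0.    0.02  0.01] edges [(np.int64(47), np.int64(663)), (np.int64(49), np.int64(668))]
[-3.14083720e+00 -1.77510521e-03 -2.98765670e+00]
```

Call:
drive_tool:
  deltas: "0.001 0 -0.0005 0 0.02; 0.002 0 -0.001 0 0.02; 0.002 0 -0.001 0 0.02"

```text
clock: 47.12
eef_pos: [446.6, 342.3, 45.6]
tool_rot: [3.141, 0.001, -2.987]
force: [3.4, 4.5, -11.2]
width: 34.3
```

```bash
python3 -c "
from h import *
pm();s=ctrl.read_state();R=Ro.from_euler('xyz',s['tool_rot']).as_matrix();print(R.T@s['force'],s['torque'],s['tool_rot'])"
```

```text
top mark 29.39 ptr [29.52 29.35 29.42] gap mm (ptr must go +y) [ 0.12 -0.05  0.03] edges [(np.int64(66), np.int64(671)), (np.int64(61), np.int64(672))]
side mark 30.76 ptr [30.72 30.78 30.75] gap mm (ptr must go +y) [-0.03  0.03 -0.  ] edges [(np.int64(48), np.int64(659)), (np.int64(48), np.int64(668))]
[-3.71401617  3.89897331 11.73926377] [ 0.84042134 -0.65973948 -0.05340714] [ 3.14103618e+00  7.53066545e-04 -2.98677018e+00]
```

Call:
drive_tool:
  deltas: "-0.0009 0.001 0.0006 0 0.02; -0.0009 0.001 0.0006 0 0.02; -0.0009 0.001 0.0006 0 0.02"

```text
clock: 47.6
eef_pos: [446.6, 342.4, 45.5]
tool_rot: [-3.141, -0.001, -2.987]
force: [1.9, 0.6, -5.0]
width: 34.4
```

```bash
python3 -c "
from h import *
pm();s=ctrl.read_state();R=Ro.from_euler('xyz',s['tool_rot']).as_matrix();print(R.T@s['force'],s['torque'],s['tool_rot'])"
```

```text
top mark 29.4 ptr [29.51 29.34 29.42] gap mm (ptr must go +y) [ 0.11 -0.07  0.01] edges [(np.int64(65), np.int64(671)), (np.int64(61), np.int64(672))]
side mark 30.73 ptr [30.72 30.74 30.73] gap mm (ptr must go +y) [-0.01  0.01  0.  ] edges [(np.int64(46), np.int64(657)), (np.int64(48), np.int64(667))]
[-1.73778535  0.04008573  4.91436891] [ 0.02855683 -0.27041692 -0.03080395] [-3.14058941e+00 -6.67599118e-04 -2.98655827e+00]
```

Call:
drive_tool:
  deltas: "0 0 0 0 0.055; 0 0 0 0 0.055; 0 0 0 0 0.055; 0 0 0 0 0.055"

```text
clock: 48.2
eef_pos: [446.7, 343.2, 45.9]
tool_rot: [3.141, 0.0, -2.986]
force: [0.9, -1.3, 0.0]
width: 55.0
```

```bash
python3 -c "
from h import *
pm();go()"
```

```text
top mark 29.41 ptr [29.52 29.34 29.42] gap mm (ptr must go +y) [ 0.11 -0.07  0.01] edges [(np.int64(66), np.int64(671)), (np.int64(61), np.int64(672))]
side mark 30.74 ptr [30.71 30.75 30.73] gap mm (ptr must go +y) [-0.02  0.01 -0.01] edges [(np.int64(45), np.int64(655)), (np.int64(48), np.int64(666))]
clock 48.3 pos [446.7 343.2  45.8] rot [ 3.142  0.    -2.986] w 54.8 F [-0.9 -0.7 -0.8] q [-0.62  0.77 -0.14  1.9   0.21  0.48  0.83]
```

Released with no shift. Retreat upward and check everything.

Call:
drive_tool:
  deltas: "0 0 -0.02 0 0.055; 0 0 -0.06 0 0.055; 0 0 -0.12 0 0.055; 0 0 -0.18 0 0.055; 0.05 0 -0.22 0 0.055; 0.05 0 -0.22 0 0.055; 0.05 0 -0.22 0 0.055; 0.05 0 -0.22 0 0.055"

```text
clock: 49.3
eef_pos: [397.8, 334.8, 264.4]
tool_rot: [-3.14, -0.002, -2.987]
force: [0.5, -0.3, 1.1]
width: 54.7
```

```bash
python3 - <<'E'
from h import *
pm(); p=shot('side','s30.png');t=shot('top','t30.png'); P=cloud(t)
c,s=np.cos(TH),np.sin(TH)
for n,(x,y) in dict(far=(178,0),rl=(113,75),rr=(113,-75)).items():
    w=S(x,y); m=(np.hypot(P[...,0]-w[0],P[...,1]-w[1])<25)&(P[...,2]>58)&(P[...,2]<80)
    if m.sum(): q=P[m].mean(0); d=(q[:2]-O)@np.array([[c,-s],[s,c]]); print(n,m.sum(),np.round(q,1),'stage',np.round(d,1))
go()
E
```

```text
top mark 29.42 ptr [29.51 29.34 29.42] gap mm (ptr must go +y) [ 0.1  -0.08  0.  ] edges [(np.int64(54), np.int64(671)), (np.int64(61), np.int64(672))]
side mark 30.76 ptr [30.71 30.69 30.7 ] gap mm (ptr must go +y) [-0.05 -0.07 -0.06] edges [(np.int64(46), np.int64(664)), (np.int64(49), np.int64(669))]
far 34 [678.   44.   69.1] stage [178.7  -1.5]
rl 37 [621.6 121.8  69.5] stage [117.8  72.8]
rr 34 [608.9 -28.2  70.8] stage [113.9 -77.7]
clock 49.5 pos [397.5 335.1 264.7] rot [-3.141e+00 -1.000e-03 -2.987e+00] w 54.8 F [ 0.  -1.   0.6] q [-0.59  0.41 -0.23  1.83  0.11  0.92  0.86]
```

View pics/t30.png

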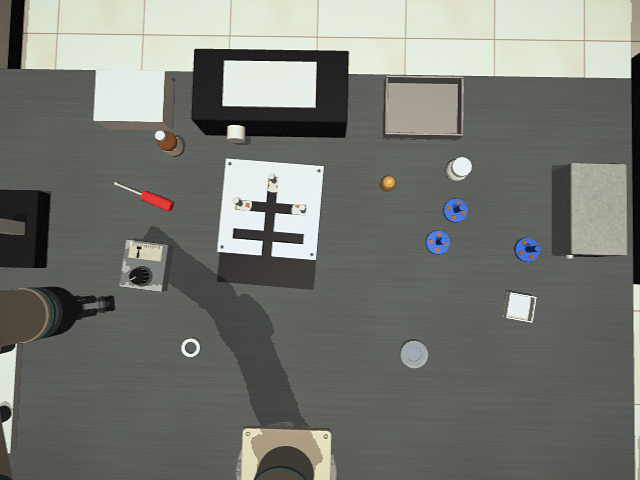

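View pics/s30.png

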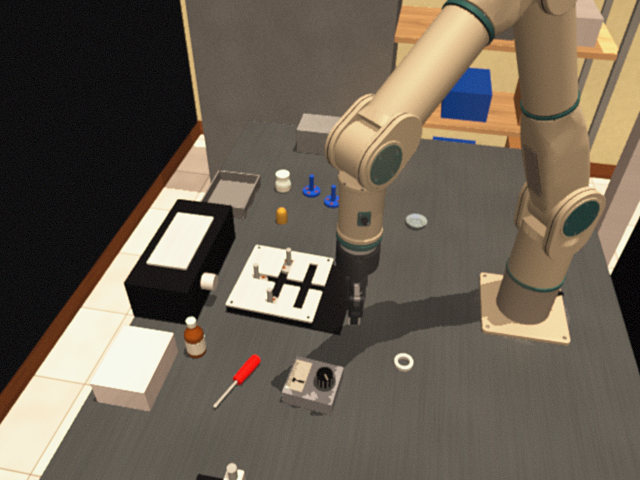

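```bash
python3 -c "
from h import *
print(ctrl.finish_job())"
```

```text
the job is handed in; nothing more can be done
None
```

All three carriers on the bench are in the stage, one each in the far, rear right and rear left bays, and the focus pointer now stands opposite the mark. The fourth carrier was absent. The job was handed in at about 49.5 s with the gripper open and clear of everything.

- **Carriers:** I pushed each one along its arm until it stopped, with 9 to 11 N of contact force. The final pictures show all three post tops about 70 mm above the bench, which means they are seated on the base. The edges of the discs match the home positions to within about 2 mm.
- **Disagreements:** The post-top readings from the top camera were 1.5 to 3 mm off in stage y. I put that down to calibration bias at that height, because the disc edges and contact forces agreed with home. The side camera's disc-edge check did not agree (2.5 to 15 mm off), so I disregarded it. The rear left carrier reads close to the rear wall of its arm, within the slot's clearance.
- **Focus:** I turned the knob about 240° anticlockwise in one grip, after all carriers were home. After letting go, the pointer-to-mark gap read 0.00 mm from the top camera and -0.06 mm from the side camera.
- **Other things:** The blue look-alikes and everything else on the bench look unmoved in the last pictures, except one blue look-alike that was hidden in the side view and appears in place from above.

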